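Put the hole-saw set back in its tray

TASK

Put the hole-saw set back in its tray: set each of the three toothed hole saws, teeth down, fully down over the wooden plug of its own size, and lay the arbor across its two pegged rests at the front of the tray. The two taller, smooth tile core cutters with hexagon hubs belong to another kit: leave them standing where they are.

Things in the scene. Friction and masses are not known exactly. Their poses are not given: they have to be found in the camera images.
- saw_small: small hole saw for wood: grey steel cup, 40 mm outer and 35 mm inner diameter, 45 mm high, standing teeth down, open below; flat round back on top with a threaded hole and two pin holes; dark chip slots in its side. Origin at the centre of its toothed lower rim, z up. Pick it from above across its outside. About 0.1 kg.
- saw_medium: medium hole saw for wood: grey steel cup, 51 mm outer and 46 mm inner diameter, 45 mm high, standing teeth down, open below; flat round back on top with a threaded hole and two pin holes; dark chip slots in its side. Origin at the centre of its toothed lower rim, z up. Pick it from above across its outside. About 0.1 kg.
- saw_large: large hole saw for wood: grey steel cup, 64 mm outer and 59 mm inner diameter, 45 mm high, standing teeth down, open below; flat round back on top with a threaded hole and two pin holes; dark chip slots in its side. Origin at the centre of its toothed lower rim, z up. Pick it from above across its outside. About 0.1 kg.
- tile_core_narrow: narrow tile core cutter, not of the set: plain steel cup 43 mm in diameter, 52 mm high, no teeth, no chip slots, a hexagon hub (22 mm over flats, 13 mm high) on top, 65 mm in all. Origin at the centre of its underside. Stands free among the saws; leave it standing where it is.
- tile_core_wide: wide tile core cutter, not of the set: plain steel cup 60 mm in diameter, 52 mm high, no teeth, no chip slots, a hexagon hub (22 mm over flats, 13 mm high) on top, 65 mm in all. Origin at the centre of its underside. Stands free among the saws; leave it standing where it is.
- arbor: arbor, lying on the bench along its x: square steel collar 22 x 22 mm, 32 mm long, centred on the origin; to -x a dark round shank 11 mm thick, to 50 mm from the origin; to +x a thread 15 mm thick (to 26 mm) and a pilot drill 6.4 mm thick (to 58 mm). Origin under the collar's middle, on its lower face; long axis 11 mm higher. Pick it from above across the collar. 0.14 kg.
- seat_small: seat of the small saw in the tray, fixed: plywood square 83 mm wide, 6 mm thick, in its middle a wooden plug 29 mm in diameter, 18 mm high, with a 4 mm bevel. The 40 mm saw goes over this plug, 3 mm play all round, teeth down on the square. Origin: centre of the square's underside, 6 mm above the bench. The seats change order.
- seat_medium: seat of the medium saw in the tray, fixed: plywood square 83 mm wide, 6 mm thick, in its middle a wooden plug 40 mm in diameter, 18 mm high, with a 4 mm bevel. The 51 mm saw goes over this plug, 3 mm play all round, teeth down on the square. Origin: centre of the square's underside, 6 mm above the bench. The seats change order.
- seat_large: seat of the large saw in the tray, fixed: plywood square 83 mm wide, 6 mm thick, in its middle a wooden plug 53 mm in diameter, 18 mm high, with a 4 mm bevel. The 64 mm saw goes over this plug, 3 mm play all round, teeth down on the square. Origin: centre of the square's underside, 6 mm above the bench. The seats change order.
- tray: plywood tray, 178 (x) by 272 mm (y), walls 20 mm high, fixed; origin at centre of underside. Seats in a row at x=+39 mm, y=-84, 0, 84. Arbor's cradle along y at x=-51: two rests at y=-36 and 36, tops 20 mm up, each with 2 pegs (tops 40 mm up, 20 mm clear gap). Arbor lies on both rests between the pegs, collar midway at y=0, either way round, its origin then 13 mm up.
Not all that is in view belongs to the job. What is shaped like the arbor but red is not meant.

How it is judged:
By the outcome, as a careful person would: the job done as asked, in the order asked, and still so for the second after the job is handed in, with the robot touching nothing.
It also fails if it takes over 104 s, if anything falls off the work surface, if the arm or the gripper's body presses on something with over 40 N, if the wrist force passes 120 N, or if a joint passes its speed limit or range.

ROBOT

A 6-joint arm with a two-finger parallel gripper is mounted at the origin on the work surface; the furniture and walls round the work are solid. World frame = base frame: x ahead of the robot, y to its left, z up, the work surface at z = 0. Lengths are in m, angles in rad, forces in N, time in s.
With the tool pointing down it reaches from about 0.375 to 0.925 m from the base axis. Payload 5.7 kg.
Tool frame: the origin (TCP) lies on the centre line of the jaws, within the pads' length; the fingertips stand 17 mm ahead of it and the grasp point (between the pads) lies 2 mm behind it (ctrl.finger_overhang is the distance from the TCP to the fingertips, in m); z points along the fingers, y is the line along which they close (so a half turn about z gives the same grasp; the last joint's range is limited). The gripper opens to 85 mm and grips with 20 to 120 N. Pads are 22 mm wide; open, the fingers measure 114 mm over their backs; the gripper's body (76 mm by 85 mm) begins 54 mm behind the grasp point. The pads swing forward as they close: fully open they stand 13 mm farther back than shut.
Start: joints at [-1.378, 0.359, 1.51, -0, 1.272, -0.115], TCP at [0.182, -0.572, 0.224] pointing down, gripper open.
Joint ranges: [-2.97, 2.97], [-1.01, 2.36], [0.21, 2.38], [-0.96, 4.11], [0.2, 2.71], [-2.98, 2.98]. Speed limits (rad/s): [2.39, 2.39, 3.14, 3.14, 3.14, 3.14].

INTERFACE

Orientations are given as a unit quaternion [w, x, y, z].
In Python, from rig import ctrl, grab_frame, get_calibration, workorder, boxes_of, masks_of, place_of gives the robot as it stands.
- The arm moves only by the tool move_arm, never from a script. Its argument "increments" is a list of rows, each an object of numbers: "rx", "ry", "rz": the turn, a rotation vector about the world's x, y, z in degrees; "tx", "ty", "tz": the shift along the world's x, y, z in cm; "grip": the opening, from -1 (shut) to 1 (fully open). A call has 1 to 8 rows; each row shifts and turns the commanded pose from where the row before left it; what a row does not reach is not made up. A row lasts 1/12 s, in which the tool goes at most 41.7 mm and 7.16 degrees, less where a joint would pass 70% of its speed; a pose out of reach is approached as far as the arm can. A call is refused whole if a number of a shift passes 4.17 or a number of a turn 7.16, either way. A call with a gripper value outside its range is refused whole. The fingers move at their own pace and stop on an object; the grip force is fixed at half the most. Time passes only in rows, so rows that do not move let the fingers close. It gives the time, the measured TCP pose, the force, the opening and the grip force at its end, in the units of the state.
- ctrl.get_state(): the state, without advancing time (a new reading comes with each control period).
- grab_frame(name): name is "scene" or "side" or "wrist"; returns the picture (384x512x3 uint8, red, green, blue); there is no depth.
- get_calibration(name): a dict with "vfov" (degrees; the focal length in pixels is half the picture's height over the tangent of half this angle, whatever the lens; pixels are square), "cx", "cy" (the principal point, pixels), "pose" (4x4, takes a point from camera to world coordinates). Camera axes: x right, y down, z forward; pixel columns grow to the right and rows downward; lengths in m; the calibration is good to about 2 mm. The wrist camera is an equidistant fisheye: a pixel r from the principal point sees the ray r / f radians off the axis. A picture is of the moment at which its call begins: read the wrist's pose just before it. get_calibration takes no time and is no camera call; for the wrist camera it gives the pose at the moment of the call.
- workorder.hand_in(): hands the job in; it is judged then, once.
Trained networks look in the newest picture that a camera, given by its name, has taken for a name from the list of things; names that differ only in an ending like _2 or _b are one class to them, and where a whole thing is asked for, a point or a joint stands for the part that bears it (a point fixed in the world has none). Each returns a list of dicts, best first, with "conf" (0 to 1); they miss things now and then, are a little off and sometimes report something else, mostly with a low value. They report only what shows in the picture. A call takes as long as a camera call. They do not tell look-alikes from the thing itself.
- boxes_of(camera, label): "at" ([x, y, z] in m, in world coordinates, good to about 4 mm: the middle of the surface that is visible of it).
- masks_of(camera, label): "region" (384x512 bool, what is visible of it).
- place_of(camera, label): "at" ([x, y, z] in m, in world coordinates, good to about 4 mm: a listed point, or the origin of a listed thing).
The state is a dict: "clock": time; "joint_pos": joint angles; "qvel": joint speeds; "effort": joint torques, N m; "ee_pos": TCP position; "orientation": TCP orientation; "wrist_force": force on the tool from outside, world axes, zero at the start; "moment": the same for the moment, N m; "finger_gap": opening from 0.0 (shut) to 1.0 (fully open); "gripper_force": force on a finger pad.
Only numpy, scipy, OpenCV 4.12 (cv2) and the standard library are available. Lean on these libraries where they do the work, as an engineer would, in place of code of your own. Each camera call takes 0.05 s, during which the arm holds its last target. There are 200 camera calls.

## Working session

There is one attempt and no reset: what is moved stays moved. The work goes in short steps, Python scripts to look and compute and a tool call to move; the robot and the scene stay as the last step left them, time stands still between calls to the robot, and variables do not carry over. Pictures are saved under pics/ and viewed, at most 14 in all, crops included, and the job is handed in when it is done.

Besides the shell and the picture viewer there is one more tool, called after ">>>" by a JSON object that holds its "api" and its "payload". move_arm: Moves the arm, as the interface text tells. Its arguments: {"type":"object","properties":{"increments":{"type":"array","items":{"type":"object","properties":{"rx":{"type":"number"},"ry":{"type":"number"},"rz":{"type":"number"},"tx":{"type":"number"},"ty":{"type":"number"},"tz":{"type":"number"},"grip":{"type":"number"}}}}},"required":["increments"]}

```bash
mkdir -p pics; ls; python3 - <<'E'
from rig import *
import cv2,numpy as np
for n in ["scene","side"]:
    im=grab_frame(n); cv2.imwrite(f"pics/{n}0.png",cv2.resize(im[:,:,::-1],(800,600)))
    c=get_calibration(n); print(n,c['vfov'],np.round(c['pose'],3).tolist())
    for l in ["saw_small","saw_medium","saw_large","tile_core_narrow","tile_core_wide","arbor","seat_small","seat_medium","seat_large","tray"]:
        print(l,[(np.round(d['at'],3).tolist(),round(d['conf'],2)) for d in place_of(n,l)[:4]])
s=ctrl.get_state();print(s['clock'],s['ee_pos'],s['orientation'])
E
```

```text
pics
scene 45.84452517143609 [[-0.847, -0.413, 0.334, 0.072], [-0.531, 0.676, -0.511, 0.597], [-0.015, -0.61, -0.792, 1.005], [0.0, 0.0, 0.0, 1.0]]
saw_small [([0.586, -0.08, -0.001], 0.62)]
saw_medium [([0.572, -0.346, -0.0], 0.84)]
saw_large [([0.603, -0.215, -0.002], 0.89)]
tile_core_narrow [([0.424, -0.119, 0.002], 0.76)]
tile_core_wide [([0.454, -0.242, -0.003], 0.72), ([0.429, -0.122, 0.003], 0.54)]
arbor [([0.419, -0.361, 0.001], 0.65)]
seat_small [([0.595, 0.126, 0.004], 0.87)]
seat_medium [([0.546, 0.291, 0.007], 0.87)]
seat_large [([0.57, 0.212, 0.006], 0.89), ([0.535, 0.202, 0.003], 0.55)]
tray [([0.535, 0.202, 0.004], 0.64)]
side 45.907772414202974 [[-1.0, 0.015, 0.0, 0.483], [0.008, 0.567, -0.823, 0.935], [-0.012, -0.823, -0.567, 0.714], [0.0, 0.0, 0.0, 1.0]]
saw_small [([0.583, -0.08, 0.004], 0.49)]
saw_medium [([0.574, -0.343, -0.0], 0.68)]
saw_large [([0.609, -0.206, -0.0], 0.59)]
tile_core_narrow [([0.422, -0.113, -0.001], 0.92)]
tile_core_wide [([0.452, -0.249, -0.002], 0.94)]
arbor [([0.421, -0.358, -0.005], 0.56), ([0.312, -0.263, 0.001], 0.51)]
seat_small [([0.594, 0.128, 0.006], 0.77), ([0.42, -0.36, -0.004], 0.55)]
seat_medium [([0.542, 0.294, 0.004], 0.9)]
seat_large [([0.569, 0.214, 0.003], 0.76), ([0.573, -0.347, 0.001], 0.26)]
tray [([0.532, 0.202, -0.005], 0.86)]
1.1 [ 0.18175719 -0.57177412  0.22398713] [-3.21416900e-05  9.88180063e-01  1.53297625e-01 -3.71775626e-06]
```

View pics/scene0.png

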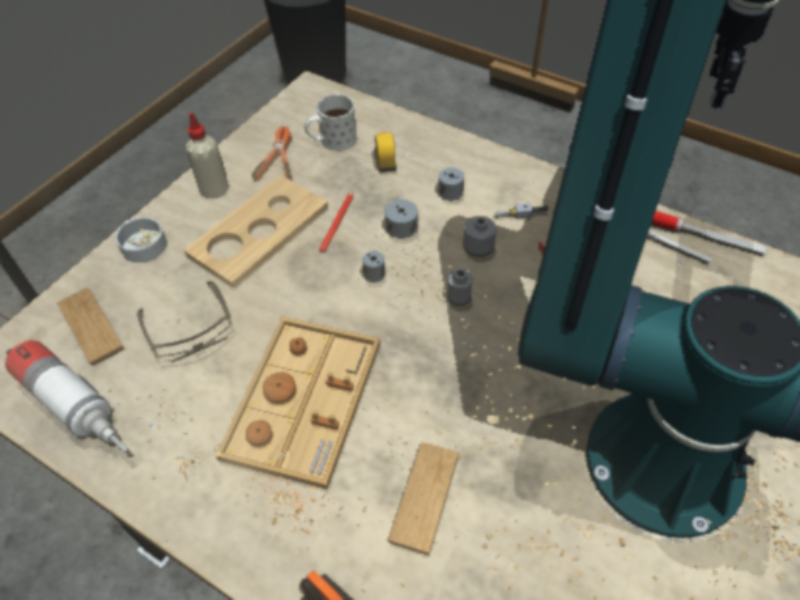

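View pics/side0.png

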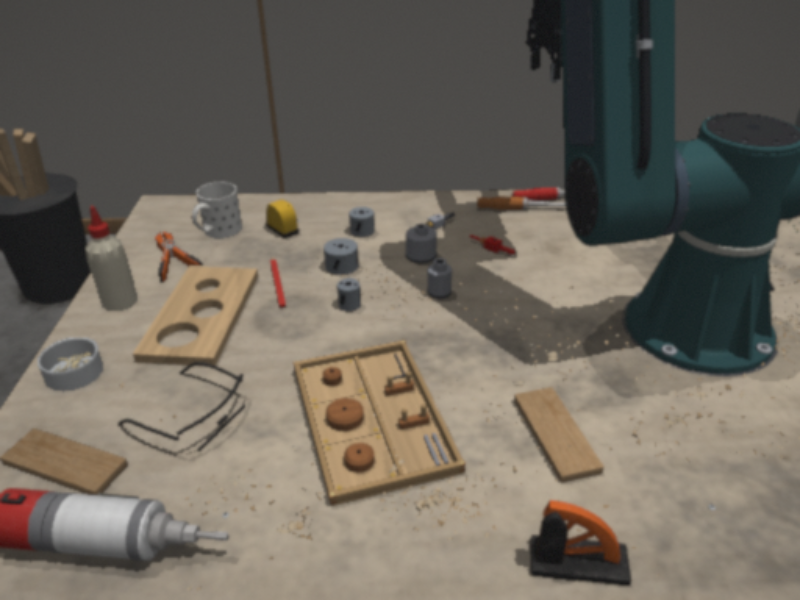

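Scene picture (800×600): saws at (373,265) small, (401,217) large and (451,183) medium; tile cores at (459,287) and (480,236); steel arbor at (521,210); red decoy near (540,247). In the tray the plugs run small, large, medium (side view: 331,376 / 344,413 / 359,457), and the tray yaw is about 17°. I'll move above the saws with a +89.5° turn, so the jaws close along tray x.

>>> {"api": "move_arm", "payload": {"increments": [{"tx": 2.6, "ty": 2.9, "rz": 7}, {"tx": 2.6, "ty": 2.9, "rz": 7}, {"tx": 2.6, "ty": 2.9, "rz": 7}, {"tx": 2.6, "ty": 2.9, "rz": 7}, {"tx": 2.6, "ty": 2.9, "rz": 7}, {"tx": 2.6, "ty": 2.9, "rz": 7}, {"tx": 2.6, "ty": 2.9, "rz": 7}, {"tx": 2.6, "ty": 2.9, "rz": 7}]}}

```text
invalid input at $.increments[0]: expected keys rx, ry, rz, tx, ty, tz, grip
```

>>> {"api": "move_arm", "payload": {"increments": [{"tx": 2.6, "ty": 2.9, "rz": 7}, {"tx": 2.6, "ty": 2.9, "rz": 7}, {"tx": 2.6, "ty": 2.9, "rz": 7}, {"tx": 2.6, "ty": 2.9, "rz": 7}, {"rz": 5.4}, {}]}}

```text
invalid input at $.increments[0]: expected keys rx, ry, rz, tx, ty, tz, grip
```

```bash
cat >h.py <<'E'
from rig import *
import cv2,numpy as np
def look(cam,labels,pic=None):
    c=get_calibration(cam); im=grab_frame(cam)
    if pic: cv2.imwrite(f"pics/{pic}.png",cv2.resize(im[:,:,::-1],(800,600)))
    for l in labels: print(cam,l,[(np.round(np.array(d['at'])*1e3,1).tolist(),round(d['conf'],2)) for d in place_of(cam,l)[:3]])
    return im,c
def st():
    s=ctrl.get_state(); q=s['orientation']; w,x,y,z=q
    ya=np.degrees(np.arctan2(1-2*(x*x+z*z),2*(x*y-w*z)))
    print('t',round(s['clock'],2),'tcp',np.round(s['ee_pos']*1e3,1),'close-axis',round(ya,2),'j',np.round(s['joint_pos'],2),'F',np.round(s['wrist_force'],1),'gap',round(s['finger_gap'],3),'gf',s['gripper_force'])
E
python3 - <<'E'
from h import *
st(); look('wrist',["saw_small","saw_medium","saw_large","tile_core_narrow","tile_core_wide","arbor"],'w1')
E
```

```text
t 1.1 tcp [ 181.8 -571.8  224. ] close-axis -72.36 j [-1.38  0.36  1.51 -0.    1.27 -0.12] F [-0.2  0.3 -0.5] gap 1.004 gf 0.0
wrist saw_small []
wrist saw_medium []
wrist saw_large []
wrist tile_core_narrow []
wrist tile_core_wide []
wrist arbor [([315.4, -264.4, 0.4], 0.77)]
```

View pics/w1.png

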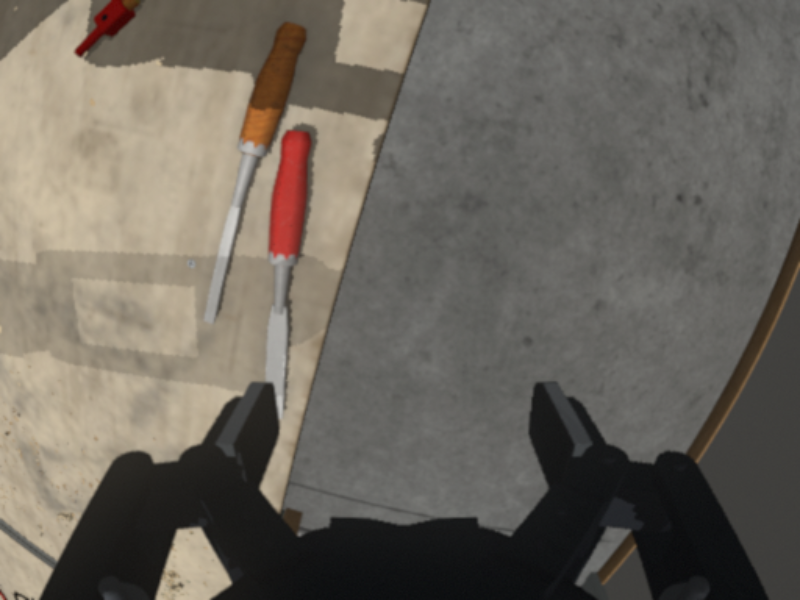

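The moves were refused because every row needs all its keys. This wrist view only shows chisels and the red decoy arbor at the top left (105,25). I'll repeat with full rows.

>>> {"api": "move_arm", "payload": {"increments": [{"tx": 2.6, "ty": 2.9, "tz": 0, "rx": 0, "ry": 0, "rz": 7, "grip": 1}, {"tx": 2.6, "ty": 2.9, "tz": 0, "rx": 0, "ry": 0, "rz": 7, "grip": 1}, {"tx": 2.6, "ty": 2.9, "tz": 0, "rx": 0, "ry": 0, "rz": 7, "grip": 1}, {"tx": 2.6, "ty": 2.9, "tz": 0, "rx": 0, "ry": 0, "rz": 7, "grip": 1}, {"tx": 2.6, "ty": 2.9, "tz": 0, "rx": 0, "ry": 0, "rz": 7, "grip": 1}, {"tx": 2.6, "ty": 2.9, "tz": 0, "rx": 0, "ry": 0, "rz": 7, "grip": 1}, {"tx": 2.6, "ty": 2.9, "tz": 0, "rx": 0, "ry": 0, "rz": 7, "grip": 1}, {"tx": 2.6, "ty": 2.9, "tz": 0, "rx": 0, "ry": 0, "rz": 7, "grip": 1}]}}

```text
clock: 2.12
ee_pos: [0.3907, -0.3383, 0.2242]
orientation: [0.0, 0.799, 0.602, -0.0]
wrist_force: [0.6, -1.2, -0.0]
finger_gap: 0.998
gripper_force: 0.0
```

>>> {"api": "move_arm", "payload": {"increments": [{"tx": 2.6, "ty": 2.9, "tz": 0, "rx": 0, "ry": 0, "rz": 7, "grip": 1}, {"tx": 2.6, "ty": 2.9, "tz": 0, "rx": 0, "ry": 0, "rz": 7, "grip": 1}, {"tx": 2.6, "ty": 2.9, "tz": 0, "rx": 0, "ry": 0, "rz": 7, "grip": 1}, {"tx": 2.6, "ty": 2.9, "tz": 0, "rx": 0, "ry": 0, "rz": 7, "grip": 1}, {"tx": 0, "ty": 0, "tz": 0, "rx": 0, "ry": 0, "rz": 5.4, "grip": 1}, {"tx": 0, "ty": 0, "tz": 0, "rx": 0, "ry": 0, "rz": 0, "grip": 1}]}}

```text
clock: 2.62
ee_pos: [0.4951, -0.2219, 0.224]
orientation: [0.0, 0.592, 0.806, 0.0]
wrist_force: [0.1, 0.3, -0.0]
finger_gap: 1.0
gripper_force: 0.0
```

```bash
python3 - <<'E'
from h import *
st(); look('wrist',["saw_small","saw_medium","saw_large","tile_core_narrow","tile_core_wide","arbor"],'w2')
E
```

```text
t 2.62 tcp [ 495.1 -221.9  224. ] close-axis 17.46 j [-0.55  0.28  1.63 -0.    1.23 -0.85] F [ 0.1  0.3 -0. ] gap 1.0 gf 0.0
wrist saw_small [([582.8, -77.9, -0.3], 0.81)]
wrist saw_medium [([570.4, -343.6, 1.2], 0.82)]
wrist saw_large [([603.4, -208.4, 1.5], 0.6)]
wrist tile_core_narrow [([425.3, -111.9, -0.8], 0.92), ([583.9, -79.8, 1.7], 0.33)]
wrist tile_core_wide [([450.0, -241.6, -3.1], 0.56)]
wrist arbor [([312.9, -264.5, 3.1], 0.72), ([414.8, -358.7, -3.7], 0.64)]
```

View pics/w2.png

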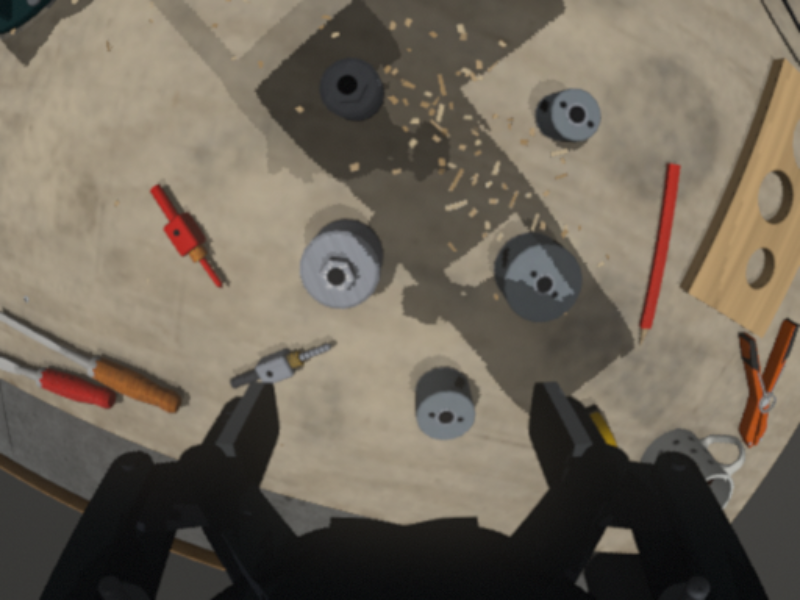

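Wrist view: saw threaded holes at small (577,115), large (544,285) and medium (446,417); arbor shank end (235,381), drill tip (334,344), collar (275,367); red decoy (183,233). Next I'll ray-cast these onto their known heights.

```bash
cat >>h.py <<'E'
def ray(cam,c,u,v,z):  # u,v in 800x600 view -> world point at height z
    f=192/np.tan(np.radians(c['vfov']/2)); d=np.array([u/1.5625-c['cx'],v/1.5625-c['cy']]); r=np.hypot(*d)
    if cam=='wrist': th=r/f; k=np.r_[np.sin(th)*d/r,np.cos(th)]
    else: k=np.r_[d/f,1]
    P=np.array(c['pose']); k=P[:3,:3]@k; o=P[:3,3]
    return np.round((o+k*(z-o[2])/k[2])*1e3,1)
E
python3 - <<'E'
from h import *
c=get_calibration('wrist'); print(np.round(c['pose'],3)[:3,3])
for n,u,v,z in [('small',577,115,.045),('large',544,285,.045),('medium',446,417,.045),('shank',235,381,.011),('tip',334,344,.011),('collar',273,367,.022),('hubw',336,276,.065),('hubn',347,85,.065)]: print(n,ray('wrist',c,u,v,z))
E
```

```text
[ 0.469 -0.145  0.373]
small [581.4 -84.9  45. ]
large [ 601.9 -213.8   45. ]
medium [ 567.5 -346.7   45. ]
shank [ 378.5 -391.4   11. ]
tip [ 460.2 -324.4   11. ]
collar [ 413.6 -357.5   22. ]
hubw [ 450.3 -246.5   65. ]
hubn [ 422.4 -118.9   65. ]
```

>>> {"api": "move_arm", "payload": {"increments": [{"tx": 2.2, "ty": 3.5, "tz": 0, "rx": 0, "ry": 0, "rz": 0, "grip": 1}, {"tx": 2.2, "ty": 3.5, "tz": 0, "rx": 0, "ry": 0, "rz": 0, "grip": 1}, {"tx": 2.2, "ty": 3.5, "tz": 0, "rx": 0, "ry": 0, "rz": 0, "grip": 1}, {"tx": 2.2, "ty": 3.5, "tz": 0, "rx": 0, "ry": 0, "rz": 0, "grip": 1}, {"tx": 0, "ty": 0, "tz": -4, "rx": 0, "ry": 0, "rz": 0, "grip": 1}, {"tx": 0, "ty": 0, "tz": -4, "rx": 0, "ry": 0, "rz": 0, "grip": 1}, {"tx": 0, "ty": 0, "tz": -3, "rx": 0, "ry": 0, "rz": 0, "grip": 1}, {"tx": 0, "ty": 0, "tz": 0, "rx": 0, "ry": 0, "rz": 0, "grip": 1}]}}

```text
clock: 3.63
ee_pos: [0.5768, -0.0829, 0.1081]
orientation: [-0.005, 0.595, 0.804, -0.002]
wrist_force: [-1.1, 1.1, -1.3]
finger_gap: 1.004
gripper_force: 0.0
```

```bash
python3 - <<'E'
from h import *
st(); im,c=look('wrist',["saw_small"],'w3')
E
```

```text
t 3.63 tcp [576.8 -82.9 108.1] close-axis 16.96 j [-0.26  0.47  1.66 -0.    1.03 -0.56] F [-1.1  1.1 -1.3] gap 1.004 gf 0.0
wrist saw_small [([583.3, -79.5, 0.0], 0.62)]
```

View pics/w3.png

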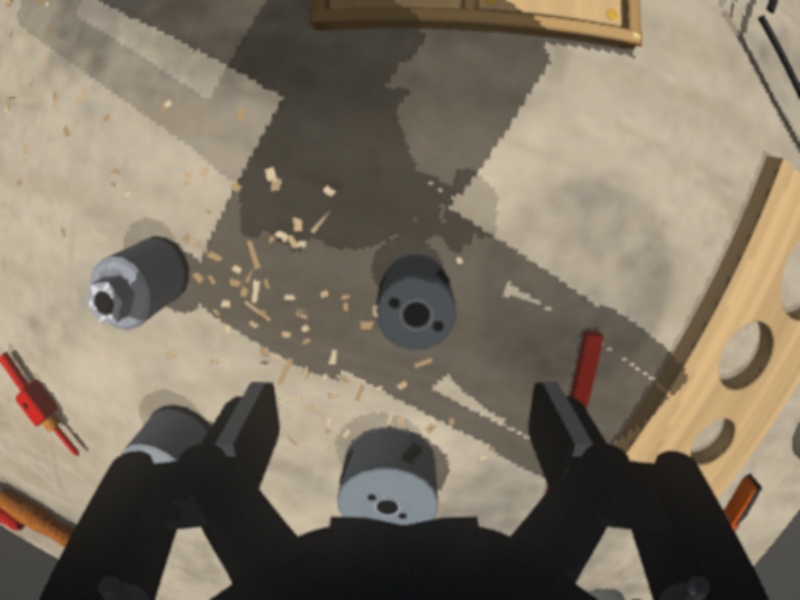

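The saw's hole shows at (416,314) between the jaws, with the narrow tile core at (130,290), clear of the fingers.

```bash
python3 - <<'E'
from h import *
st(); c=get_calibration('wrist'); print(ray('wrist',c,416,314,.045))
E
```

```text
t 3.73 tcp [580.9 -84.2 113.6] close-axis 16.95 j [-0.26  0.46  1.66 -0.    1.03 -0.56] F [0.9 0.  0.2] gap 1.001 gf 0.0
[587.1 -83.7  45. ]
```

>>> {"api": "move_arm", "payload": {"increments": [{"tx": 0, "ty": 0, "tz": -3, "rx": 0, "ry": 0, "rz": 0, "grip": 1}, {"tx": 0, "ty": 0, "tz": -3, "rx": 0, "ry": 0, "rz": 0, "grip": 1}, {"tx": 0, "ty": 0, "tz": -2.4, "rx": 0, "ry": 0, "rz": 0, "grip": 1}, {"tx": 0, "ty": 0, "tz": 0, "rx": 0, "ry": 0, "rz": 0, "grip": 1}, {"tx": 0, "ty": 0, "tz": 0, "rx": 0, "ry": 0, "rz": 0, "grip": -1}, {"tx": 0, "ty": 0, "tz": 0, "rx": 0, "ry": 0, "rz": 0, "grip": -1}, {"tx": 0, "ty": 0, "tz": 0, "rx": 0, "ry": 0, "rz": 0, "grip": -1}, {"tx": 0, "ty": 0, "tz": 0, "rx": 0, "ry": 0, "rz": 0, "grip": -1}]}}

```text
clock: 4.4
ee_pos: [0.5835, -0.0843, 0.0322]
orientation: [0.002, 0.595, 0.804, 0.001]
wrist_force: [0.0, -0.5, 14.4]
finger_gap: 0.451
gripper_force: 15.4
```

>>> {"api": "move_arm", "payload": {"increments": [{"tx": 0, "ty": 0, "tz": 0, "rx": 0, "ry": 0, "rz": 0, "grip": -1}, {"tx": 0, "ty": 0, "tz": 0, "rx": 0, "ry": 0, "rz": 0, "grip": -1}, {"tx": 0, "ty": 0, "tz": 0, "rx": 0, "ry": 0, "rz": 0, "grip": -1}]}}

```text
clock: 4.65
ee_pos: [0.5835, -0.0844, 0.0328]
orientation: [0.002, 0.595, 0.804, 0.001]
wrist_force: [-1.7, -0.5, 12.4]
finger_gap: 0.419
gripper_force: 59.7
```

>>> {"api": "move_arm", "payload": {"increments": [{"tx": 0, "ty": 0, "tz": 2, "rx": 0, "ry": 0, "rz": 0, "grip": -1}, {"tx": 0, "ty": 0, "tz": 4, "rx": 0, "ry": 0, "rz": 0, "grip": -1}, {"tx": 0, "ty": 0, "tz": 4, "rx": 0, "ry": 0, "rz": 0, "grip": -1}, {"tx": 0, "ty": 0, "tz": 0, "rx": 0, "ry": 0, "rz": 0, "grip": -1}, {"tx": 0, "ty": 0, "tz": 0, "rx": 0, "ry": 0, "rz": 0, "grip": -1}]}}

```text
clock: 5.07
ee_pos: [0.5845, -0.0844, 0.1339]
orientation: [0.004, 0.595, 0.804, 0.001]
wrist_force: [0.2, -0.4, -1.5]
finger_gap: 0.423
gripper_force: 60.3
```

```bash
python3 - <<'E'
from h import *
st(); im,c=look('wrist',["saw_small","seat_small","seat_large","seat_medium","tray"],'w4'); st()
E
```

```text
t 5.07 tcp [584.5 -84.4 133.9] close-axis 17.04 j [-0.26  0.43  1.64 -0.    1.06 -0.56] F [ 0.2 -0.4 -1.5] gap 0.423 gf 60.32536378595978
wrist saw_small [([584.1, -82.0, 102.2], 0.81)]
wrist seat_small []
wrist seat_large []
wrist seat_medium []
wrist tray [([424.5, -113.1, -0.1], 0.26)]
t 5.37 tcp [580.6 -83.5 128.5] close-axis 17.03 j [-0.26  0.44  1.64 -0.    1.06 -0.56] F [ 1.  -0.4 -0.6] gap 0.417 gf 60.33395471109543
```

View pics/w4.png

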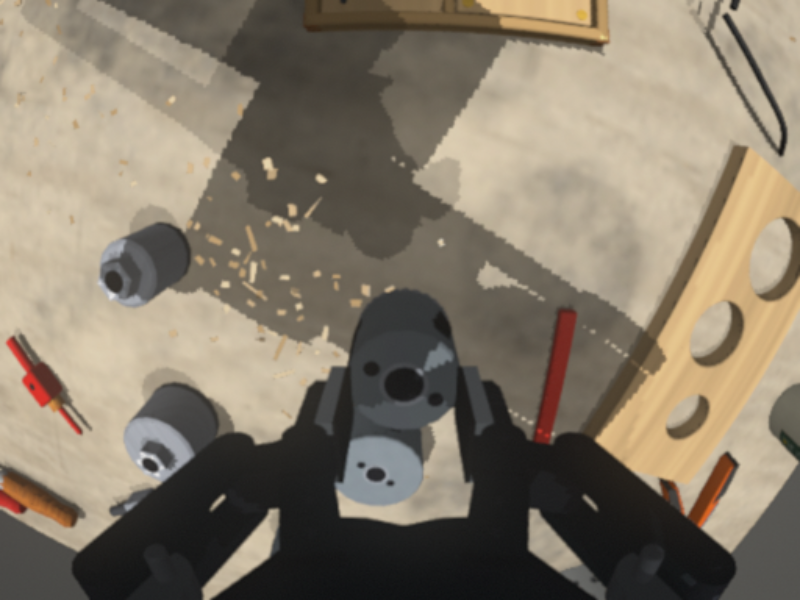

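Saw is held; its hole is at (404,384), jaw centre about column 407. Now a view over the tray with settled rows first.

>>> {"api": "move_arm", "payload": {"increments": [{"tx": 0.3, "ty": 3, "tz": 2.5, "rx": 0, "ry": 0, "rz": 0, "grip": -1}, {"tx": 0.3, "ty": 3, "tz": 2.5, "rx": 0, "ry": 0, "rz": 0, "grip": -1}, {"tx": 0.2, "ty": 3, "tz": 2, "rx": 0, "ry": 0, "rz": 0, "grip": -1}, {"tx": 0, "ty": 3, "tz": 1, "rx": 0, "ry": 0, "rz": 0, "grip": -1}, {"tx": 0, "ty": 0, "tz": 0, "rx": 0, "ry": 0, "rz": 0, "grip": -1}, {"tx": 0, "ty": 0, "tz": 0, "rx": 0, "ry": 0, "rz": 0, "grip": -1}, {"tx": 0, "ty": 0, "tz": 0, "rx": 0, "ry": 0, "rz": 0, "grip": -1}, {"tx": 0, "ty": 0, "tz": 0, "rx": 0, "ry": 0, "rz": 0, "grip": -1}]}}

```text
clock: 6.03
ee_pos: [0.5889, 0.0354, 0.2086]
orientation: [-0.001, 0.595, 0.804, -0.001]
wrist_force: [-0.5, -0.1, -0.7]
finger_gap: 0.421
gripper_force: 60.5
```

```bash
python3 - <<'E'
from h import *
st(); im,c=look('wrist',["saw_small","seat_small","seat_large","seat_medium","tray"],'w5'); st()
print(ray('wrist',c,404,384,ctrl.get_state()['ee_pos'][2]+.0133))
E
```

```text
t 6.03 tcp [588.9  35.4 208.6] close-axis 17.0 j [-0.06  0.36  1.55 -0.    1.23 -0.35] F [-0.5 -0.1 -0.7] gap 0.421 gf 60.46430754766334
wrist saw_small [([588.5, 38.6, 177.9], 0.58), ([452.0, -243.9, -0.1], 0.53)]
wrist seat_small [([591.6, 128.0, 6.6], 0.76)]
wrist seat_large [([569.9, 210.9, 7.9], 0.74)]
wrist seat_medium []
wrist tray [([536.0, 201.6, -2.5], 0.88)]
t 6.33 tcp [589.6  35.6 209.6] close-axis 16.98 j [-0.06  0.36  1.55 -0.    1.24 -0.35] F [ 0.7  0.1 -1.4] gap 0.423 gf 60.465793117764406
[587.4  40.9 222.9]
```

View pics/w5.png

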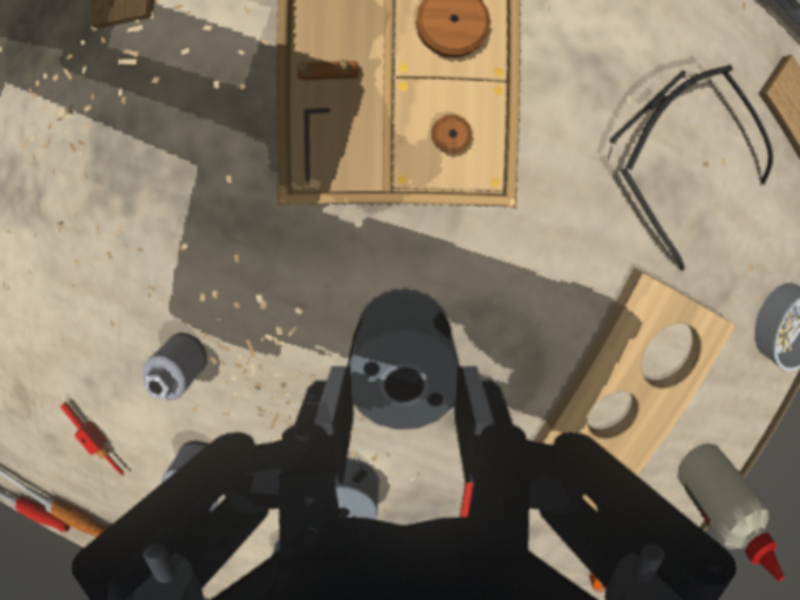

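Tray edges run vertical in the picture, so the yaw matches. Plug screw holes are at small (452,133) and large (455,18); the held saw's hole is at (404,384).

```bash
python3 - <<'E'
from h import *
st(); c=get_calibration('wrist'); print(c['pose'][:3,3]*1e3)
for u,v,z in [(452,133,.03),(455,18,.03),(404,384,ctrl.get_state()['ee_pos'][2]+.0133)]: print(ray('wrist',c,u,v,z))
# vertical tray walls: seat divider/bottom edges
print(ray('wrist',c,278,205,.02),ray('wrist',c,517,207,.02))
for cam in ['scene','side']:
    look(cam,["seat_small","seat_large","seat_medium"])
E
```

```text
t 6.33 tcp [589.6  35.6 209.6] close-axis 16.98 j [-0.06  0.36  1.55 -0.    1.24 -0.35] F [ 0.7  0.1 -1.4] gap 0.423 gf 60.465793117764406
[565.30552523 115.45950407 359.00027468]
[595.4 131.3  30. ]
[572.7 212.1  30. ]
[588.2  40.6 222.9]
[488.1  44.7  20. ] [659.6  95.3  20. ]
scene seat_small [([597.1, 127.3, 4.2], 0.83)]
scene seat_large [([573.1, 210.9, 9.6], 0.76)]
scene seat_medium [([551.2, 292.9, 8.2], 0.87), ([452.4, -243.3, -0.7], 0.35)]
side seat_small [([450.3, -244.0, 0.4], 0.7)]
side seat_large [([572.5, 216.1, 5.4], 0.72)]
side seat_medium [([543.0, 290.4, 2.6], 0.94)]
```

>>> {"api": "move_arm", "payload": {"increments": [{"tx": 0.2, "ty": 3, "tz": -1, "rx": 0, "ry": 0, "rz": 0, "grip": -1}, {"tx": 0.2, "ty": 3, "tz": -2, "rx": 0, "ry": 0, "rz": 0, "grip": -1}, {"tx": 0.2, "ty": 2.2, "tz": -3, "rx": 0, "ry": 0, "rz": 0, "grip": -1}, {"tx": 0.1, "ty": 1, "tz": -3, "rx": 0, "ry": 0, "rz": 0, "grip": -1}, {"tx": 0, "ty": 0, "tz": -3, "rx": 0, "ry": 0, "rz": 0, "grip": -1}, {"tx": 0, "ty": 0, "tz": 0, "rx": 0, "ry": 0, "rz": 0, "grip": -1}, {"tx": 0, "ty": 0, "tz": 0, "rx": 0, "ry": 0, "rz": 0, "grip": -1}, {"tx": 0, "ty": 0, "tz": 0, "rx": 0, "ry": 0, "rz": 0, "grip": -1}]}}

```text
clock: 7.4
ee_pos: [0.5977, 0.128, 0.0913]
orientation: [0.001, 0.595, 0.804, 0.0]
wrist_force: [-0.1, 0.3, -0.8]
finger_gap: 0.42
gripper_force: 60.6
```

```bash
python3 - <<'E'
from h import *
st(); im,c=look('wrist',["saw_small","seat_large","seat_medium","tray"],'w6'); st()
E
```

```text
t 7.4 tcp [597.7 128.   91.3] close-axis 17.02 j [ 0.1   0.51  1.62 -0.    1.   -0.2 ] F [-0.1  0.3 -0.8] gap 0.42 gf 60.639093926001806
wrist saw_small [([598.3, 135.4, 62.2], 0.7)]
wrist seat_large [([568.8, 211.7, 7.1], 0.8), ([533.0, 203.6, 0.7], 0.17)]
wrist seat_medium []
wrist tray [([534.4, 202.1, -0.1], 0.64)]
t 7.65 tcp [598.  128.   91.7] close-axis 17.0 j [ 0.1   0.51  1.62 -0.    1.   -0.2 ] F [ 0.4 -0.2 -1.3] gap 0.43 gf 60.63522646785714
```

View pics/w6.png

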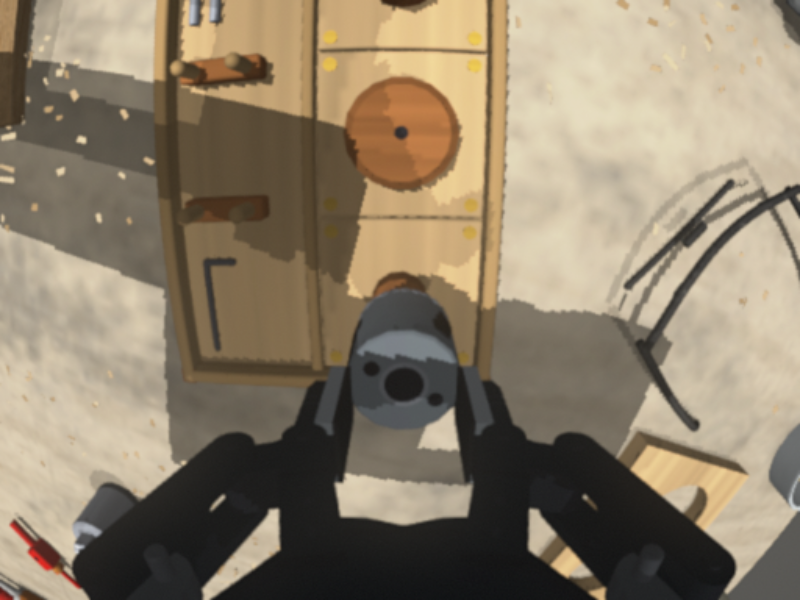

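Large plug hole is at (401,132); peg tops at (232,61), (180,68), (243,212) and (190,213); the held saw's hole is at (404,384), with the small plug just behind the saw.

```bash
python3 - <<'E'
from h import *
c=get_calibration('wrist'); z=ctrl.get_state()['ee_pos'][2]
for u,v,h in [(401,132,.03),(404,384,z+.0133),(232,61,.04),(180,68,.04),(239,213,.04),(190,213,.04),(317,49,.012),(487,50,.012),(319,217,.012),(483,217,.012)]: print(u,v,ray('wrist',c,u,v,h))
E
```

```text
401 132 [571.3 211.5  30. ]
404 384 [596.5 132.9 105. ]
232 61 [489.8 223.8  40. ]
180 68 [464.7 216.4  40. ]
239 213 [510.9 157.6  40. ]
190 213 [486.5 151.3  40. ]
317 49 [519.6 240.9  12. ]
487 50 [598.6 264.5  12. ]
319 217 [543.9 159.8  12. ]
483 217 [622.8 183.9  12. ]
```

>>> {"api": "move_arm", "payload": {"increments": [{"tx": -0.1, "ty": -0.15, "tz": -1.5, "rx": 0, "ry": 0, "rz": 0, "grip": -1}, {"tx": 0, "ty": 0, "tz": -1, "rx": 0, "ry": 0, "rz": 0, "grip": -1}, {"tx": 0, "ty": 0, "tz": -0.7, "rx": 0, "ry": 0, "rz": 0, "grip": -1}, {"tx": 0, "ty": 0, "tz": -0.7, "rx": 0, "ry": 0, "rz": 0, "grip": -1}, {"tx": 0, "ty": 0, "tz": -0.7, "rx": 0, "ry": 0, "rz": 0, "grip": -1}, {"tx": 0, "ty": 0, "tz": 0, "rx": 0, "ry": 0, "rz": 0, "grip": -1}, {"tx": 0, "ty": 0, "tz": 0, "rx": 0, "ry": 0, "rz": 0, "grip": -1}]}}

```text
clock: 8.23
ee_pos: [0.5958, 0.1268, 0.0449]
orientation: [-0.0, 0.595, 0.804, -0.0]
wrist_force: [-3.7, -1.1, 9.8]
finger_gap: 0.419
gripper_force: 62.9
```

>>> {"api": "move_arm", "payload": {"increments": [{"tx": 0, "ty": 0, "tz": 0, "rx": 0, "ry": 0, "rz": 0, "grip": 1}, {"tx": 0, "ty": 0, "tz": 0, "rx": 0, "ry": 0, "rz": 0, "grip": 1}, {"tx": 0, "ty": 0, "tz": 0, "rx": 0, "ry": 0, "rz": 0, "grip": 1}, {"tx": 0, "ty": 0, "tz": 0, "rx": 0, "ry": 0, "rz": 0, "grip": 1}, {"tx": 0, "ty": 0, "tz": 1.5, "rx": 0, "ry": 0, "rz": 0, "grip": 1}, {"tx": 0, "ty": 0, "tz": 3.5, "rx": 0, "ry": 0, "rz": 0, "grip": 1}, {"tx": 0, "ty": 0, "tz": 4, "rx": 0, "ry": 0, "rz": 0, "grip": 1}, {"tx": 0, "ty": 0, "tz": 0, "rx": 0, "ry": 0, "rz": 0, "grip": 1}]}}

```text
clock: 8.9
ee_pos: [0.6007, 0.1273, 0.1409]
orientation: [0.004, 0.595, 0.804, 0.004]
wrist_force: [0.9, 0.4, 1.7]
finger_gap: 1.001
gripper_force: 0.0
```

```bash
python3 - <<'E'
from h import *
st(); im,c=look('wrist',["saw_small"],'w7'); st()
E
```

```text
t 8.9 tcp [600.7 127.3 140.9] close-axis 17.04 j [ 0.1   0.45  1.58  0.    1.09 -0.2 ] F [0.9 0.4 1.7] gap 1.001 gf 0.0
wrist saw_small [([596.7, 133.9, 10.0], 0.64)]
t 9.0 tcp [597.6 126.9 136. ] close-axis 17.04 j [ 0.1   0.46  1.59 -0.    1.09 -0.2 ] F [ 0.2 -0.6 -0. ] gap 1.002 gf 0.0
```

View pics/w7.png

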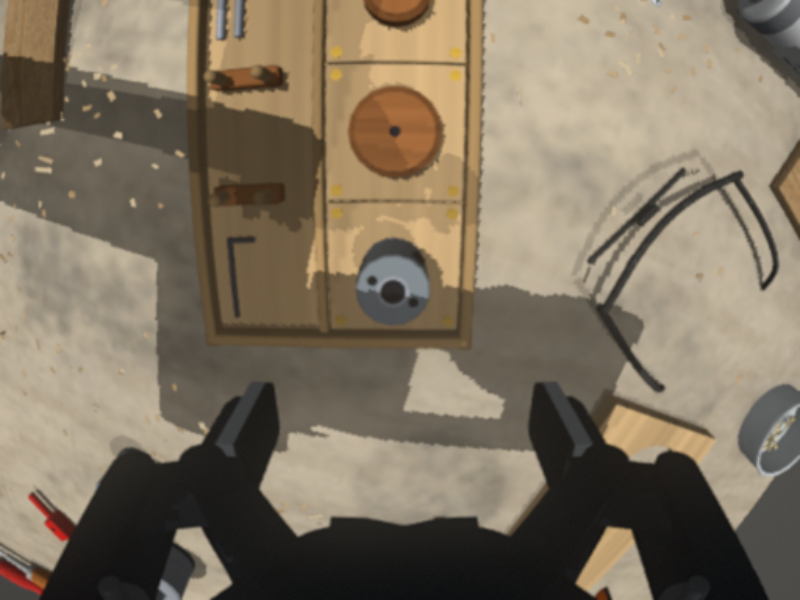

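The small saw stands level and centred on its plug (top at 392,290). Next, the medium saw.

>>> {"api": "move_arm", "payload": {"increments": [{"tx": -0.2, "ty": -3, "tz": 1, "rx": 0, "ry": 0, "rz": 0, "grip": 1}, {"tx": -0.2, "ty": -4, "tz": 0.5, "rx": 0, "ry": 0, "rz": 0, "grip": 1}, {"tx": -0.2, "ty": -4, "tz": 0, "rx": 0, "ry": 0, "rz": 0, "grip": 1}, {"tx": -0.2, "ty": -4, "tz": 0, "rx": 0, "ry": 0, "rz": 0, "grip": 1}, {"tx": -0.2, "ty": -4, "tz": 0, "rx": 0, "ry": 0, "rz": 0, "grip": 1}, {"tx": -0.2, "ty": -4, "tz": 0, "rx": 0, "ry": 0, "rz": 0, "grip": 1}, {"tx": -0.2, "ty": -4, "tz": 0, "rx": 0, "ry": 0, "rz": 0, "grip": 1}, {"tx": -0.2, "ty": -4, "tz": 0, "rx": 0, "ry": 0, "rz": 0, "grip": 1}]}}

```text
clock: 9.67
ee_pos: [0.5783, -0.1847, 0.1472]
orientation: [-0.001, 0.595, 0.804, -0.0]
wrist_force: [0.8, 0.2, 0.3]
finger_gap: 1.002
gripper_force: 0.0
```

>>> {"api": "move_arm", "payload": {"increments": [{"tx": -0.2, "ty": -4, "tz": 0, "rx": 0, "ry": 0, "rz": 0, "grip": 1}, {"tx": -0.2, "ty": -4, "tz": 0, "rx": 0, "ry": 0, "rz": 0, "grip": 1}, {"tx": -0.2, "ty": -4, "tz": 0, "rx": 0, "ry": 0, "rz": 0, "grip": 1}, {"tx": -0.3, "ty": -3, "tz": -2, "rx": 0, "ry": 0, "rz": 0, "grip": 1}, {"tx": -0.2, "ty": -1.2, "tz": -2, "rx": 0, "ry": 0, "rz": 0, "grip": 1}, {"tx": 0, "ty": 0, "tz": 0, "rx": 0, "ry": 0, "rz": 0, "grip": 1}, {"tx": 0, "ty": 0, "tz": 0, "rx": 0, "ry": 0, "rz": 0, "grip": 1}, {"tx": 0, "ty": 0, "tz": 0, "rx": 0, "ry": 0, "rz": 0, "grip": 1}]}}

```text
clock: 10.33
ee_pos: [0.5683, -0.344, 0.1082]
orientation: [-0.001, 0.595, 0.804, 0.0]
wrist_force: [0.9, 0.7, -0.4]
finger_gap: 0.998
gripper_force: 0.0
```

```bash
cat >>h.py <<'E'
def meas(label,dz,n=1):
    c=get_calibration('wrist'); im=grab_frame('wrist'); m=masks_of('wrist',label)
    p=place_of('wrist',label)
    for d in p[:2]: print('net',np.round(np.array(d['at'])*1e3,1),round(d['conf'],2))
    for d in m[:2]:
        r=d['region'].astype(np.uint8); ys,xs=np.nonzero(r); print('mask',round(d['conf'],2),'bbox800',np.round(np.array([xs.min(),xs.max(),ys.min(),ys.max()])*1.5625))
    return im,c
E
python3 - <<'E'
from h import *
st(); meas('saw_medium',0)
im=grab_frame('wrist')
# dark threaded hole near jaw centre
g=cv2.cvtColor(im,cv2.COLOR_RGB2GRAY)[150:330,180:340]
cv2.imwrite('pics/w8.png',cv2.resize(g,(640,720))[:600])
st()
E
```

```text
t 10.33 tcp [ 568.3 -344.   108.2] close-axis 17.04 j [-0.65  0.56  1.48  0.    1.11 -0.95] F [ 0.9  0.7 -0.4] gap 0.998 gf 0.0
net [ 5.669e+02 -3.443e+02  2.000e-01] 0.77
net [ 417.5 -359.7   -2.3] 0.67
mask 0.66 bbox800 [359. 456. 245. 359.]
t 10.53 tcp [ 569.6 -344.3  110. ] close-axis 17.13 j [-0.65  0.56  1.48  0.    1.1  -0.95] F [-0.4 -0.4  0.4] gap 0.999 gf 0.0
```

View pics/w8.png

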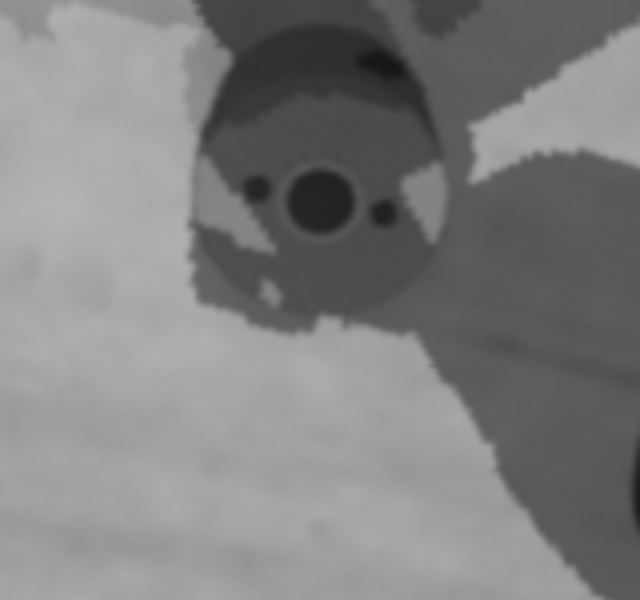

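The hole in this crop is at (320,201), i.e. (406,313) in 800×600 coordinates.

```bash
python3 - <<'E'
from h import *
st(); c=get_calibration('wrist'); print(ray('wrist',c,406,313,.045))
E
```

```text
t 10.53 tcp [ 569.6 -344.3  110. ] close-axis 17.13 j [-0.65  0.56  1.48  0.    1.1  -0.95] F [-0.4 -0.4  0.4] gap 0.999 gf 0.0
[ 570.6 -343.6   45. ]
```

>>> {"api": "move_arm", "payload": {"increments": [{"tx": 0.1, "ty": 0.1, "tz": -3, "rx": 0, "ry": 0, "rz": 0, "grip": 1}, {"tx": 0, "ty": 0, "tz": -3, "rx": 0, "ry": 0, "rz": 0, "grip": 1}, {"tx": 0, "ty": 0, "tz": -1.8, "rx": 0, "ry": 0, "rz": 0, "grip": 1}, {"tx": 0, "ty": 0, "tz": 0, "rx": 0, "ry": 0, "rz": 0, "grip": 1}, {"tx": 0, "ty": 0, "tz": 0, "rx": 0, "ry": 0, "rz": 0, "grip": -1}, {"tx": 0, "ty": 0, "tz": 0, "rx": 0, "ry": 0, "rz": 0, "grip": -1}, {"tx": 0, "ty": 0, "tz": 0, "rx": 0, "ry": 0, "rz": 0, "grip": -1}, {"tx": 0, "ty": 0, "tz": 0, "rx": 0, "ry": 0, "rz": 0, "grip": -1}]}}

```text
clock: 11.2
ee_pos: [0.5714, -0.3455, 0.0347]
orientation: [0.002, 0.594, 0.804, -0.0]
wrist_force: [-13.3, 4.6, 93.7]
finger_gap: 0.502
gripper_force: 48.5
```

>>> {"api": "move_arm", "payload": {"increments": [{"tx": 0, "ty": 0, "tz": 0, "rx": 0, "ry": 0, "rz": 0, "grip": -1}, {"tx": 0, "ty": 0, "tz": 0, "rx": 0, "ry": 0, "rz": 0, "grip": -1}]}}

```text
clock: 11.37
ee_pos: [0.5769, -0.3492, 0.0417]
orientation: [0.009, 0.595, 0.804, 0.0]
wrist_force: [-13.3, 1.3, 78.9]
finger_gap: 0.261
gripper_force: 77.2
```

>>> {"api": "move_arm", "payload": {"increments": [{"tx": 0, "ty": 0, "tz": 0, "rx": 0, "ry": 0, "rz": 0, "grip": 1}, {"tx": 0, "ty": 0, "tz": 0, "rx": 0, "ry": 0, "rz": 0, "grip": 1}, {"tx": 0, "ty": 0, "tz": 0.5, "rx": 0, "ry": 0, "rz": 0, "grip": 1}, {"tx": 0, "ty": 0, "tz": 0.5, "rx": 0, "ry": 0, "rz": 0, "grip": 1}, {"tx": 0, "ty": 0, "tz": 3.5, "rx": 0, "ry": 0, "rz": 0, "grip": 1}, {"tx": 0, "ty": 0, "tz": 3.5, "rx": 0, "ry": 0, "rz": 0, "grip": 1}, {"tx": 0, "ty": 0, "tz": 0, "rx": 0, "ry": 0, "rz": 0, "grip": 1}, {"tx": 0, "ty": 0, "tz": 0, "rx": 0, "ry": 0, "rz": 0, "grip": 1}]}}

```text
clock: 12.03
ee_pos: [0.5716, -0.3456, 0.1142]
orientation: [0.003, 0.595, 0.804, -0.0]
wrist_force: [0.3, 0.3, -0.0]
finger_gap: 0.999
gripper_force: 0.0
```

```bash
python3 - <<'E'
from h import *
st(); look('wrist',['saw_medium'],'w9');st()
E
```

```text
t 12.03 tcp [ 571.6 -345.6  114.2] close-axis 17.04 j [-0.65  0.56  1.47 -0.    1.11 -0.94] F [ 0.3  0.3 -0. ] gap 0.999 gf 0.0
wrist saw_medium [([572.9, -343.6, -0.9], 0.94)]
t 12.13 tcp [ 569.3 -343.9  110.8] close-axis 17.04 j [-0.65  0.56  1.47 -0.    1.11 -0.94] F [0.1 0.7 0.2] gap 1.002 gf 0.0
```

View pics/w9.png

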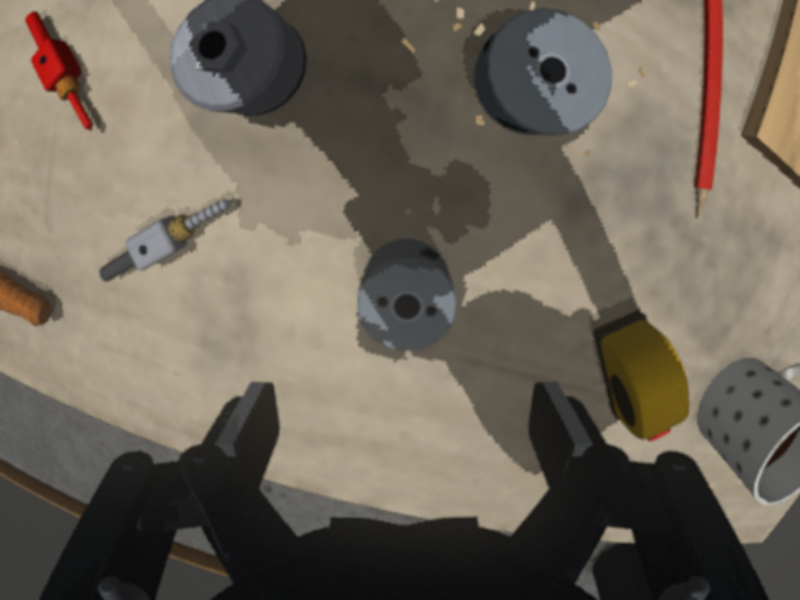

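The medium saw is still upright and in place (hole at 407,306). It was gripped too deep, and the linkage curled round it. I'll grip higher, nearer the fingertips, and close step by step.

>>> {"api": "move_arm", "payload": {"increments": [{"tx": 0.1, "ty": 0, "tz": -3, "rx": 0, "ry": 0, "rz": 0, "grip": 1}, {"tx": 0, "ty": 0, "tz": -3, "rx": 0, "ry": 0, "rz": 0, "grip": 0.8}, {"tx": 0, "ty": 0, "tz": -1, "rx": 0, "ry": 0, "rz": 0, "grip": 0.6}, {"tx": 0, "ty": 0, "tz": 0, "rx": 0, "ry": 0, "rz": 0, "grip": 0.5}, {"tx": 0, "ty": 0, "tz": 0, "rx": 0, "ry": 0, "rz": 0, "grip": 0.4}, {"tx": 0, "ty": 0, "tz": 0, "rx": 0, "ry": 0, "rz": 0, "grip": 0.3}]}}

```text
clock: 12.63
ee_pos: [0.5713, -0.3447, 0.0417]
orientation: [0.0, 0.595, 0.804, -0.0]
wrist_force: [0.1, -0.1, -0.3]
finger_gap: 0.649
gripper_force: 0.0
```

>>> {"api": "move_arm", "payload": {"increments": [{"tx": 0, "ty": 0, "tz": 0, "rx": 0, "ry": 0, "rz": 0, "grip": 0.2}, {"tx": 0, "ty": 0, "tz": 0, "rx": 0, "ry": 0, "rz": 0, "grip": 0.1}]}}

```text
clock: 12.8
ee_pos: [0.5717, -0.345, 0.0425]
orientation: [0.001, 0.595, 0.804, -0.0]
wrist_force: [0.8, -0.0, -0.1]
finger_gap: 0.553
gripper_force: 0.0
```

>>> {"api": "move_arm", "payload": {"increments": [{"tx": 0, "ty": 0, "tz": 0, "rx": 0, "ry": 0, "rz": 0, "grip": 0}, {"tx": 0, "ty": 0, "tz": 0, "rx": 0, "ry": 0, "rz": 0, "grip": -0.1}]}}

```text
clock: 12.97
ee_pos: [0.5712, -0.3446, 0.0418]
orientation: [0.001, 0.595, 0.804, -0.0]
wrist_force: [-0.3, 1.3, 0.4]
finger_gap: 0.45
gripper_force: 0.0
```

```bash
python3 - <<'E'
from h import *
st(); meas('saw_medium',0)
a=cv2.resize(grab_frame('wrist')[:,:,::-1],(400,300)); a=cv2.resize(grab_frame('wrist')[120:384,120:400,::-1],(420,396))
C=get_calibration('scene'); 
b=grab_frame('scene')[70:190,230:370,::-1]; b=cv2.resize(b,(380,326))
o=np.zeros((400,800,3),np.uint8); o[:396,:420]=a; o[:326,420:]=b
cv2.imwrite('pics/w10.png',o)
E
```

```text
t 12.97 tcp [ 571.2 -344.6   41.8] close-axis 17.03 j [-0.65  0.64  1.52 -0.    0.98 -0.94] F [-0.3  1.3  0.4] gap 0.45 gf 0.0
net [ 570.5 -342.6   -0.6] 0.59
mask 0.79 bbox800 [341. 477. 277. 433.]
```

View pics/w10.png

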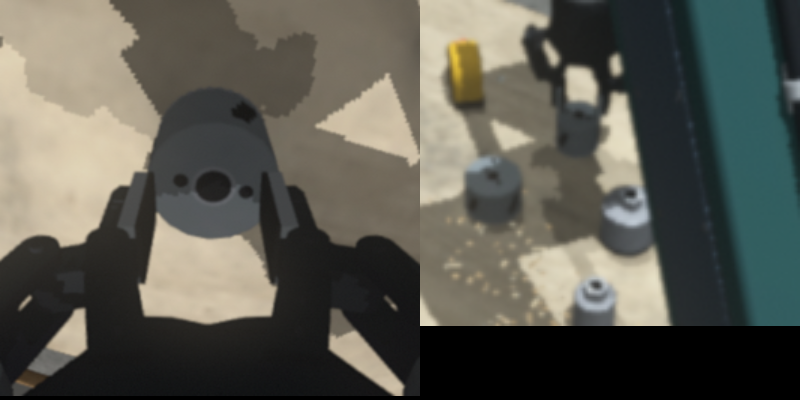

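The left crop shows the saw between the pads, hole at (213,187), pads at columns 150 and 262 and almost touching. The right crop shows the fingertips at the saw's top edge. I'll keep closing gently.

>>> {"api": "move_arm", "payload": {"increments": [{"tx": 0, "ty": 0, "tz": 0, "rx": 0, "ry": 0, "rz": 0, "grip": -0.1}]}}

```text
clock: 13.35
ee_pos: [0.5707, -0.3443, 0.0409]
orientation: [-0.0, 0.595, 0.804, -0.0]
wrist_force: [-0.3, -0.1, -0.6]
finger_gap: 0.453
gripper_force: 0.0
```

>>> {"api": "move_arm", "payload": {"increments": [{"tx": 0, "ty": 0, "tz": 0, "rx": 0, "ry": 0, "rz": 0, "grip": -0.15}]}}

```text
clock: 13.43
ee_pos: [0.5708, -0.3443, 0.0409]
orientation: [-0.0, 0.595, 0.804, -0.0]
wrist_force: [1.0, -0.3, -0.0]
finger_gap: 0.424
gripper_force: 0.0
```

>>> {"api": "move_arm", "payload": {"increments": [{"tx": 0, "ty": 0, "tz": 0, "rx": 0, "ry": 0, "rz": 0, "grip": -0.2}]}}

```text
clock: 13.52
ee_pos: [0.5707, -0.3443, 0.0409]
orientation: [-0.0, 0.595, 0.804, -0.0]
wrist_force: [-0.6, 0.6, -0.0]
finger_gap: 0.399
gripper_force: 0.0
```

```bash
python3 - <<'E'
from h import *
from scipy.spatial.transform import Rotation as R
c=get_calibration('wrist'); s=ctrl.get_state(); w,x,y,z=s['orientation']; T=R.from_quat([x,y,z,w]).as_matrix()
P=np.array(c['pose']); o=T.T@(P[:3,3]-s['ee_pos']); print('cam in tool mm',o*1e3)
f=192/np.tan(np.radians(c['vfov']/2)); print('f',f,c['cx'],c['cy'])
def dirn(u,v):
    d=np.array([u/1.5625-c['cx'],v/1.5625-c['cy']]); r=np.hypot(*d); th=r/f
    return T.T@P[:3,:3]@np.r_[np.sin(th)*d/r,np.cos(th)]
for n,u,v,Y in [('open L',274,385,.0425),('open R',533,385,.0425),('small L',342,368,.02),('small R',458,366,.02),('now45 L',(153/1.5+120)*1.5625,(172/1.5+120)*1.5625,.019),('now45 R',(261/1.5+120)*1.5625,(172/1.5+120)*1.5625,.019)]:
    k=dirn(u,v); t=(np.sign(k[1])*Y-o[1])/k[1]; print(n,np.round((o+t*k)*1e3,1))
st()
E
```

```text
cam in tool mm [ 8.35395001e+01 -5.17500726e-02 -1.49383129e+02]
f 297.3186396354542 258.09868186012636 188.28531468111072
open L [  8.1 -42.5 -20.7]
open R [  7.8  42.5 -20.1]
small L [ 13.  -20.  -16.9]
small R [ 3.8 20.   2.2]
now45 L [ 11.2 -19.  -12.4]
now45 R [ 9.5 19.  -9.1]
t 13.52 tcp [ 570.7 -344.3   40.9] close-axis 17.04 j [-0.65  0.64  1.52 -0.    0.98 -0.94] F [-0.6  0.6 -0. ] gap 0.399 gf 0.0
```

```bash
python3 -c "
from h import *
print(ctrl.finger_overhang,[a for a in dir(ctrl) if a[0]!='_'])"
```

```text
0.017 ['MotionError', 'finger_overhang', 'get_state']
```

>>> {"api": "move_arm", "payload": {"increments": [{"tx": 0, "ty": 0, "tz": 1, "rx": 0, "ry": 0, "rz": 0, "grip": 1}, {"tx": 0, "ty": 0, "tz": 0, "rx": 0, "ry": 0, "rz": 0, "grip": 1}, {"tx": 0, "ty": 0, "tz": 0, "rx": 0, "ry": 0, "rz": 0, "grip": 1}, {"tx": 0, "ty": 0, "tz": 0, "rx": 0, "ry": 0, "rz": 0, "grip": 1}, {"tx": 0, "ty": 0, "tz": 0, "rx": 0, "ry": 0, "rz": 0, "grip": 1}, {"tx": 0, "ty": 0, "tz": -2, "rx": 0, "ry": 0, "rz": 0, "grip": 1}, {"tx": 0, "ty": 0, "tz": -1, "rx": 0, "ry": 0, "rz": 0, "grip": 1}, {"tx": 0, "ty": 0, "tz": 0, "rx": 0, "ry": 0, "rz": 0, "grip": 1}]}}

```text
clock: 14.18
ee_pos: [0.5687, -0.3428, 0.0182]
orientation: [-0.003, 0.595, 0.804, -0.0]
wrist_force: [-1.3, 0.3, -0.0]
finger_gap: 0.997
gripper_force: 0.0
```

>>> {"api": "move_arm", "payload": {"increments": [{"tx": 0, "ty": 0, "tz": -0.4, "rx": 0, "ry": 0, "rz": 0, "grip": 1}, {"tx": 0, "ty": 0, "tz": -0.4, "rx": 0, "ry": 0, "rz": 0, "grip": 0.8}, {"tx": 0, "ty": 0, "tz": 0, "rx": 0, "ry": 0, "rz": 0, "grip": 0.6}, {"tx": 0, "ty": 0, "tz": 0, "rx": 0, "ry": 0, "rz": 0, "grip": 0.4}, {"tx": 0, "ty": 0, "tz": 0, "rx": 0, "ry": 0, "rz": 0, "grip": 0.3}, {"tx": 0, "ty": 0, "tz": 0, "rx": 0, "ry": 0, "rz": 0, "grip": 0.25}]}}

```text
clock: 14.68
ee_pos: [0.5714, -0.3445, 0.0136]
orientation: [0.001, 0.595, 0.804, 0.0]
wrist_force: [0.4, 0.7, 0.2]
finger_gap: 0.626
gripper_force: 0.4
```

>>> {"api": "move_arm", "payload": {"increments": [{"tx": 0, "ty": 0, "tz": 0, "rx": 0, "ry": 0, "rz": 0, "grip": 0.15}, {"tx": 0, "ty": 0, "tz": 0, "rx": 0, "ry": 0, "rz": 0, "grip": 0.1}, {"tx": 0, "ty": 0, "tz": 0, "rx": 0, "ry": 0, "rz": 0, "grip": 0}]}}

```text
clock: 14.93
ee_pos: [0.5714, -0.3446, 0.0141]
orientation: [0.001, 0.595, 0.804, 0.0]
wrist_force: [1.2, 1.0, 5.1]
finger_gap: 0.582
gripper_force: 61.1
```

Firm grip now (gap 0.58, about 51 mm). The fingertips really sit about 10–20 mm behind the TCP. Lift and carry to the medium seat.

>>> {"api": "move_arm", "payload": {"increments": [{"tx": 0, "ty": 0, "tz": 2, "rx": 0, "ry": 0, "rz": 0, "grip": -1}, {"tx": 0, "ty": 0, "tz": 3.5, "rx": 0, "ry": 0, "rz": 0, "grip": -1}, {"tx": 0, "ty": 1, "tz": 3.8, "rx": 0, "ry": 0, "rz": 0, "grip": -1}, {"tx": -0.1, "ty": 3, "tz": 2.7, "rx": 0, "ry": 0, "rz": 0, "grip": -1}, {"tx": -0.2, "ty": 4, "tz": 0, "rx": 0, "ry": 0, "rz": 0, "grip": -1}, {"tx": -0.2, "ty": 4, "tz": 0, "rx": 0, "ry": 0, "rz": 0, "grip": -1}, {"tx": -0.2, "ty": 4, "tz": 0, "rx": 0, "ry": 0, "rz": 0, "grip": -1}, {"tx": -0.2, "ty": 4, "tz": 0, "rx": 0, "ry": 0, "rz": 0, "grip": -1}]}}

```text
clock: 15.6
ee_pos: [0.5613, -0.1428, 0.1335]
orientation: [0.0, 0.595, 0.804, 0.0]
wrist_force: [-0.0, 0.6, -0.5]
finger_gap: 0.58
gripper_force: 62.7
```

>>> {"api": "move_arm", "payload": {"increments": [{"tx": -0.2, "ty": 4, "tz": 0, "rx": 0, "ry": 0, "rz": 0, "grip": -1}, {"tx": -0.2, "ty": 4, "tz": 0, "rx": 0, "ry": 0, "rz": 0, "grip": -1}, {"tx": -0.2, "ty": 4, "tz": 0, "rx": 0, "ry": 0, "rz": 0, "grip": -1}, {"tx": -0.2, "ty": 4, "tz": 0, "rx": 0, "ry": 0, "rz": 0, "grip": -1}, {"tx": -0.2, "ty": 4, "tz": 0, "rx": 0, "ry": 0, "rz": 0, "grip": -1}, {"tx": -0.2, "ty": 4, "tz": 0, "rx": 0, "ry": 0, "rz": 0, "grip": -1}, {"tx": -0.2, "ty": 4, "tz": 0, "rx": 0, "ry": 0, "rz": 0, "grip": -1}, {"tx": -0.2, "ty": 4, "tz": 0, "rx": 0, "ry": 0, "rz": 0, "grip": -1}]}}

```text
clock: 16.27
ee_pos: [0.5452, 0.1776, 0.1332]
orientation: [0.0, 0.595, 0.804, -0.0]
wrist_force: [0.9, -0.0, 0.1]
finger_gap: 0.585
gripper_force: 62.7
```

>>> {"api": "move_arm", "payload": {"increments": [{"tx": 0, "ty": 4, "tz": 0, "rx": 0, "ry": 0, "rz": 0, "grip": -1}, {"tx": 0, "ty": 4, "tz": 0, "rx": 0, "ry": 0, "rz": 0, "grip": -1}, {"tx": 0, "ty": 3, "tz": -1, "rx": 0, "ry": 0, "rz": 0, "grip": -1}, {"tx": 0, "ty": 0.5, "tz": -2, "rx": 0, "ry": 0, "rz": 0, "grip": -1}, {"tx": 0, "ty": 0, "tz": -2, "rx": 0, "ry": 0, "rz": 0, "grip": -1}, {"tx": 0, "ty": 0, "tz": 0, "rx": 0, "ry": 0, "rz": 0, "grip": -1}, {"tx": 0, "ty": 0, "tz": 0, "rx": 0, "ry": 0, "rz": 0, "grip": -1}, {"tx": 0, "ty": 0, "tz": 0, "rx": 0, "ry": 0, "rz": 0, "grip": -1}]}}

```text
clock: 16.93
ee_pos: [0.5462, 0.2905, 0.0838]
orientation: [0.0, 0.595, 0.804, 0.0]
wrist_force: [0.3, -0.1, -0.3]
finger_gap: 0.577
gripper_force: 62.7
```

```bash
cat >>h.py <<'E'
def hole(win=(215,215,300,300),zoff=.031):
    """dark threaded hole of the held/seen saw in window (x0,y0,x1,y1) native px -> 800 px coords"""
    im=grab_frame('wrist'); c=get_calibration('wrist'); x0,y0,x1,y1=win
    g=cv2.GaussianBlur(cv2.cvtColor(im,cv2.COLOR_RGB2GRAY),(3,3),0)[y0:y1,x0:x1]
    n,lab,sta,cen=cv2.connectedComponentsWithStats((g<45).astype(np.uint8))
    for i in range(1,n):
        if 30<sta[i,4]<600:
            u,v=(cen[i]+[x0,y0]+.5)*1.5625; print('hole',round(u),round(v),'area',sta[i,4],ray('wrist',c,u,v,ctrl.get_state()['ee_pos'][2]+zoff))
E
python3 - <<'E'
from h import *
st(); hole(); look('wrist',['saw_medium']);look('scene',['saw_medium']);look('side',['saw_medium'])
st()
E
```

```text
t 16.93 tcp [546.2 290.5  83.8] close-axis 17.01 j [ 0.38  0.53  1.61 -0.    1.    0.08] F [ 0.3 -0.1 -0.3] gap 0.577 gf 62.67883066087961
hole 443 340 area 93 [548.4 321.9 115.2]
hole 404 424 area 507 [546.5 291.4 115.2]
hole 364 417 area 101 [534.  290.3 115.2]
hole 444 430 area 98 [558.8 292.8 115.2]
wrist saw_medium []
scene saw_medium [([545.1, 294.3, 73.1], 0.86)]
side saw_medium [([549.2, 289.9, 65.8], 0.63)]
t 17.28 tcp [546.2 290.6  83.7] close-axis 17.0 j [0.38 0.53 1.61 0.   1.   0.08] F [ 0.2 -1.2 -1.1] gap 0.579 gf 62.6787225343287
```

>>> {"api": "move_arm", "payload": {"increments": [{"tx": 0, "ty": 0.05, "tz": -2, "rx": 0, "ry": 0, "rz": 0, "grip": -1}, {"tx": 0, "ty": 0, "tz": -1, "rx": 0, "ry": 0, "rz": 0, "grip": -1}, {"tx": 0, "ty": 0, "tz": -0.7, "rx": 0, "ry": 0, "rz": 0, "grip": -1}, {"tx": 0, "ty": 0, "tz": -0.7, "rx": 0, "ry": 0, "rz": 0, "grip": -1}, {"tx": 0, "ty": 0, "tz": -0.7, "rx": 0, "ry": 0, "rz": 0, "grip": -1}, {"tx": 0, "ty": 0, "tz": -0.6, "rx": 0, "ry": 0, "rz": 0, "grip": -1}, {"tx": 0, "ty": 0, "tz": -0.1, "rx": 0, "ry": 0, "rz": 0, "grip": -1}, {"tx": 0, "ty": 0, "tz": 0, "rx": 0, "ry": 0, "rz": 0, "grip": -1}]}}

```text
clock: 17.95
ee_pos: [0.5458, 0.2912, 0.0261]
orientation: [0.0, 0.595, 0.804, -0.0]
wrist_force: [-2.9, -1.3, 9.5]
finger_gap: 0.583
gripper_force: 63.9
```

>>> {"api": "move_arm", "payload": {"increments": [{"tx": 0, "ty": 0, "tz": 0, "rx": 0, "ry": 0, "rz": 0, "grip": 1}, {"tx": 0, "ty": 0, "tz": 0, "rx": 0, "ry": 0, "rz": 0, "grip": 1}, {"tx": 0, "ty": 0, "tz": 0, "rx": 0, "ry": 0, "rz": 0, "grip": 1}, {"tx": 0, "ty": 0, "tz": 1.5, "rx": 0, "ry": 0, "rz": 0, "grip": 1}, {"tx": 0, "ty": 0, "tz": 4, "rx": 0, "ry": 0, "rz": 0, "grip": 1}, {"tx": 0, "ty": 0, "tz": 4, "rx": 0, "ry": 0, "rz": 0, "grip": 1}, {"tx": 0, "ty": -2, "tz": 2, "rx": 0, "ry": 0, "rz": 0, "grip": 1}, {"tx": 0.4, "ty": -4, "tz": 0, "rx": 0, "ry": 0, "rz": 0, "grip": 1}]}}

```text
clock: 18.62
ee_pos: [0.5536, 0.2353, 0.1456]
orientation: [0.003, 0.593, 0.805, 0.005]
wrist_force: [1.5, 0.3, 0.1]
finger_gap: 1.001
gripper_force: 0.0
```

>>> {"api": "move_arm", "payload": {"increments": [{"tx": 0.5, "ty": -4, "tz": 0, "rx": 0, "ry": 0, "rz": 0, "grip": 1}, {"tx": 0.5, "ty": -4, "tz": 0, "rx": 0, "ry": 0, "rz": 0, "grip": 1}, {"tx": 0.5, "ty": -4, "tz": 0, "rx": 0, "ry": 0, "rz": 0, "grip": 1}, {"tx": 0.5, "ty": -4, "tz": 0, "rx": 0, "ry": 0, "rz": 0, "grip": 1}, {"tx": 0.5, "ty": -4, "tz": 0, "rx": 0, "ry": 0, "rz": 0, "grip": 1}, {"tx": 0.5, "ty": -4, "tz": 0, "rx": 0, "ry": 0, "rz": 0, "grip": 1}, {"tx": 0.5, "ty": -4, "tz": 0, "rx": 0, "ry": 0, "rz": 0, "grip": 1}, {"tx": 0.5, "ty": -4, "tz": 0, "rx": 0, "ry": 0, "rz": 0, "grip": 1}]}}

```text
clock: 19.28
ee_pos: [0.5897, -0.0908, 0.1399]
orientation: [0.0, 0.595, 0.804, 0.0]
wrist_force: [0.7, -0.6, 0.2]
finger_gap: 1.001
gripper_force: 0.0
```

>>> {"api": "move_arm", "payload": {"increments": [{"tx": 0.5, "ty": -4, "tz": 0, "rx": 0, "ry": 0, "rz": 0, "grip": 1}, {"tx": 0.5, "ty": -4, "tz": -0.5, "rx": 0, "ry": 0, "rz": 0, "grip": 1}, {"tx": 0.4, "ty": -3, "tz": -2, "rx": 0, "ry": 0, "rz": 0, "grip": 1}, {"tx": 0, "ty": -1.2, "tz": -2, "rx": 0, "ry": 0, "rz": 0, "grip": 1}, {"tx": 0, "ty": 0, "tz": 0, "rx": 0, "ry": 0, "rz": 0, "grip": 1}, {"tx": 0, "ty": 0, "tz": 0, "rx": 0, "ry": 0, "rz": 0, "grip": 1}, {"tx": 0, "ty": 0, "tz": 0, "rx": 0, "ry": 0, "rz": 0, "grip": 1}]}}

```text
clock: 19.87
ee_pos: [0.6037, -0.2099, 0.0952]
orientation: [-0.0, 0.595, 0.804, 0.0]
wrist_force: [0.0, 1.1, 0.2]
finger_gap: 1.001
gripper_force: 0.0
```

```bash
python3 - <<'E'
from h import *
st(); z=ctrl.get_state()['ee_pos'][2]
hole((200,150,330,260),.045-z); look('wrist',['saw_large']); look('side',['saw_medium','saw_small','saw_large']); look('scene',['saw_medium','saw_small','saw_large']);st()
E
```

```text
t 19.87 tcp [ 603.7 -209.9   95.2] close-axis 17.04 j [-0.44  0.54  1.55  0.    1.05 -0.74] F [0.  1.1 0.2] gap 1.001 gf 0.0
hole 435 256 area 95 [ 607.8 -173.8   45.6]
hole 405 325 area 189 [ 604.5 -209.1   45.6]
wrist saw_large [([602.2, -209.7, 3.8], 0.56)]
side saw_medium [([546.7, 293.8, 3.5], 0.69), ([547.9, 287.8, 7.8], 0.6), ([452.1, -251.4, -2.6], 0.49)]
side saw_small [([596.1, 129.4, 15.1], 0.84)]
side saw_large [([449.3, -251.1, 0.7], 0.71), ([604.9, -206.4, -0.7], 0.59)]
scene saw_medium [([548.0, 292.5, 12.9], 0.93)]
scene saw_small [([598.7, 130.8, 14.3], 0.81)]
scene saw_large [([606.9, -213.4, -5.1], 0.96), ([567.6, 210.1, 4.6], 0.26)]
t 20.42 tcp [ 603.9 -210.6   95.2] close-axis 17.05 j [-0.44  0.54  1.55 -0.    1.05 -0.74] F [ 0.1 -0.5 -0.1] gap 0.999 gf 0.0
```

>>> {"api": "move_arm", "payload": {"increments": [{"tx": 0, "ty": 0.1, "tz": -3, "rx": 0, "ry": 0, "rz": 0, "grip": 1}, {"tx": 0, "ty": 0, "tz": -3, "rx": 0, "ry": 0, "rz": 0, "grip": 1}, {"tx": 0, "ty": 0, "tz": -1.5, "rx": 0, "ry": 0, "rz": 0, "grip": 1}, {"tx": 0, "ty": 0, "tz": -0.8, "rx": 0, "ry": 0, "rz": 0, "grip": 1}, {"tx": 0, "ty": 0, "tz": 0, "rx": 0, "ry": 0, "rz": 0, "grip": 0.9}, {"tx": 0, "ty": 0, "tz": 0, "rx": 0, "ry": 0, "rz": 0, "grip": 0.7}, {"tx": 0, "ty": 0, "tz": 0, "rx": 0, "ry": 0, "rz": 0, "grip": 0.55}]}}

```text
clock: 21.0
ee_pos: [0.6048, -0.2103, 0.0132]
orientation: [0.001, 0.595, 0.804, 0.0]
wrist_force: [-0.1, -0.5, -0.7]
finger_gap: 0.774
gripper_force: 0.2
```

>>> {"api": "move_arm", "payload": {"increments": [{"tx": 0, "ty": 0, "tz": 0, "rx": 0, "ry": 0, "rz": 0, "grip": 0.45}, {"tx": 0, "ty": 0, "tz": 0, "rx": 0, "ry": 0, "rz": 0, "grip": 0.35}, {"tx": 0, "ty": 0, "tz": 0, "rx": 0, "ry": 0, "rz": 0, "grip": 0.2}]}}

```text
clock: 21.25
ee_pos: [0.6048, -0.2103, 0.0141]
orientation: [0.001, 0.595, 0.804, 0.0]
wrist_force: [-0.7, 0.8, 5.6]
finger_gap: 0.733
gripper_force: 64.4
```

>>> {"api": "move_arm", "payload": {"increments": [{"tx": 0, "ty": 0, "tz": 2, "rx": 0, "ry": 0, "rz": 0, "grip": -1}, {"tx": 0, "ty": 0, "tz": 3.5, "rx": 0, "ry": 0, "rz": 0, "grip": -1}, {"tx": 0, "ty": 1, "tz": 3.8, "rx": 0, "ry": 0, "rz": 0, "grip": -1}, {"tx": -0.3, "ty": 3, "tz": 2.7, "rx": 0, "ry": 0, "rz": 0, "grip": -1}, {"tx": -0.3, "ty": 4, "tz": 0, "rx": 0, "ry": 0, "rz": 0, "grip": -1}, {"tx": -0.3, "ty": 4, "tz": 0, "rx": 0, "ry": 0, "rz": 0, "grip": -1}, {"tx": -0.3, "ty": 4, "tz": 0, "rx": 0, "ry": 0, "rz": 0, "grip": -1}, {"tx": -0.3, "ty": 4, "tz": 0, "rx": 0, "ry": 0, "rz": 0, "grip": -1}]}}

```text
clock: 21.92
ee_pos: [0.5889, -0.0083, 0.1335]
orientation: [0.001, 0.595, 0.804, 0.001]
wrist_force: [-0.2, 0.2, -1.6]
finger_gap: 0.735
gripper_force: 66.7
```

>>> {"api": "move_arm", "payload": {"increments": [{"tx": -0.3, "ty": 4, "tz": 0, "rx": 0, "ry": 0, "rz": 0, "grip": -1}, {"tx": -0.3, "ty": 4, "tz": 0, "rx": 0, "ry": 0, "rz": 0, "grip": -1}, {"tx": -0.3, "ty": 4, "tz": 0, "rx": 0, "ry": 0, "rz": 0, "grip": -1}, {"tx": -0.3, "ty": 4, "tz": 0, "rx": 0, "ry": 0, "rz": 0, "grip": -1}, {"tx": -0.3, "ty": 4, "tz": 0, "rx": 0, "ry": 0, "rz": 0, "grip": -1}, {"tx": -0.3, "ty": 2, "tz": 0, "rx": 0, "ry": 0, "rz": 0, "grip": -1}, {"tx": 0, "ty": 0, "tz": -2, "rx": 0, "ry": 0, "rz": 0, "grip": -1}, {"tx": 0, "ty": 0, "tz": -2, "rx": 0, "ry": 0, "rz": 0, "grip": -1}]}}

```text
clock: 22.58
ee_pos: [0.5724, 0.2128, 0.094]
orientation: [0.002, 0.593, 0.805, 0.002]
wrist_force: [-0.7, 0.2, -1.9]
finger_gap: 0.736
gripper_force: 66.8
```

>>> {"api": "move_arm", "payload": {"increments": [{"tx": 0, "ty": 0, "tz": 0, "rx": 0, "ry": 0, "rz": 0, "grip": -1}, {"tx": 0, "ty": 0, "tz": 0, "rx": 0, "ry": 0, "rz": 0, "grip": -1}, {"tx": 0, "ty": 0, "tz": 0, "rx": 0, "ry": 0, "rz": 0, "grip": -1}]}}

```text
clock: 22.83
ee_pos: [0.5715, 0.2101, 0.0931]
orientation: [0.0, 0.595, 0.804, 0.0]
wrist_force: [-0.2, -1.2, -1.2]
finger_gap: 0.735
gripper_force: 66.6
```

```bash
python3 - <<'E'
from h import *
st(); hole((210,215,310,310)); look('scene',['saw_large']);look('side',['saw_large'])
st()
E
```

```text
t 22.83 tcp [571.5 210.1  93.1] close-axis 17.01 j [ 0.24  0.51  1.63 -0.    1.   -0.06] F [-0.2 -1.2 -1.2] gap 0.735 gf 66.6371027380228
hole 372 402 area 59 [560.1 216.  124.4]
hole 404 423 area 475 [571.6 211.3 124.4]
hole 434 444 area 57 [582.8 206.4 124.4]
scene saw_large [([570.0, 204.9, 74.5], 0.73)]
side saw_large [([575.1, 212.6, 76.3], 0.96)]
t 23.08 tcp [571.5 210.   93. ] close-axis 17.0 j [ 0.24  0.51  1.63  0.    1.   -0.06] F [-0.3  0.4 -0.5] gap 0.734 gf 66.6371838748455
```

>>> {"api": "move_arm", "payload": {"increments": [{"tx": 0, "ty": 0, "tz": -2, "rx": 0, "ry": 0, "rz": 0, "grip": -1}, {"tx": 0, "ty": 0, "tz": -1.7, "rx": 0, "ry": 0, "rz": 0, "grip": -1}, {"tx": 0, "ty": 0, "tz": -0.8, "rx": 0, "ry": 0, "rz": 0, "grip": -1}, {"tx": 0, "ty": 0, "tz": -0.7, "rx": 0, "ry": 0, "rz": 0, "grip": -1}, {"tx": 0, "ty": 0, "tz": -0.7, "rx": 0, "ry": 0, "rz": 0, "grip": -1}, {"tx": 0, "ty": 0, "tz": -0.7, "rx": 0, "ry": 0, "rz": 0, "grip": -1}, {"tx": 0, "ty": 0, "tz": -0.1, "rx": 0, "ry": 0, "rz": 0, "grip": -1}, {"tx": 0, "ty": 0, "tz": 0, "rx": 0, "ry": 0, "rz": 0, "grip": -1}]}}

```text
clock: 23.75
ee_pos: [0.5714, 0.2104, 0.0261]
orientation: [0.0, 0.595, 0.804, 0.0]
wrist_force: [-1.2, -0.6, 6.1]
finger_gap: 0.734
gripper_force: 67.5
```

>>> {"api": "move_arm", "payload": {"increments": [{"tx": 0, "ty": 0, "tz": 0, "rx": 0, "ry": 0, "rz": 0, "grip": 1}, {"tx": 0, "ty": 0, "tz": 0, "rx": 0, "ry": 0, "rz": 0, "grip": 1}, {"tx": 0, "ty": 0, "tz": 0, "rx": 0, "ry": 0, "rz": 0, "grip": 1}, {"tx": 0, "ty": 0, "tz": 1.5, "rx": 0, "ry": 0, "rz": 0, "grip": 1}, {"tx": 0, "ty": 0, "tz": 4, "rx": 0, "ry": 0, "rz": 0, "grip": 1}, {"tx": 0, "ty": 0, "tz": 4, "rx": 0, "ry": 0, "rz": 0, "grip": 1}, {"tx": -0.5, "ty": -2, "tz": 2.5, "rx": 0, "ry": 0, "rz": 0, "grip": 1}, {"tx": -1, "ty": -3.8, "tz": 0, "rx": 0, "ry": 0, "rz": 0, "grip": 1}]}}

```text
clock: 24.42
ee_pos: [0.5618, 0.1553, 0.1513]
orientation: [0.004, 0.593, 0.805, 0.005]
wrist_force: [1.6, 0.4, 0.8]
finger_gap: 1.004
gripper_force: 0.0
```

>>> {"api": "move_arm", "payload": {"increments": [{"tx": -1, "ty": -3.8, "tz": 0, "rx": 0, "ry": 0, "rz": -6.5, "grip": 1}, {"tx": -1, "ty": -3.8, "tz": 0, "rx": 0, "ry": 0, "rz": -6.5, "grip": 1}, {"tx": -1, "ty": -3.8, "tz": 0, "rx": 0, "ry": 0, "rz": -6.5, "grip": 1}, {"tx": -1, "ty": -3.8, "tz": 0, "rx": 0, "ry": 0, "rz": -6.5, "grip": 1}, {"tx": -1, "ty": -3.8, "tz": 0, "rx": 0, "ry": 0, "rz": -6.5, "grip": 1}, {"tx": -1, "ty": -3.8, "tz": 0, "rx": 0, "ry": 0, "rz": -6.5, "grip": 1}, {"tx": -1, "ty": -3.8, "tz": 0, "rx": 0, "ry": 0, "rz": -6.5, "grip": 1}, {"tx": -1, "ty": -3.8, "tz": 0, "rx": 0, "ry": 0, "rz": -6.5, "grip": 1}]}}

```text
clock: 25.08
ee_pos: [0.4751, -0.1535, 0.1452]
orientation: [0.0, 0.888, 0.46, 0.0]
wrist_force: [0.3, 0.4, -0.0]
finger_gap: 1.001
gripper_force: 0.0
```

>>> {"api": "move_arm", "payload": {"increments": [{"tx": -1, "ty": -3.8, "tz": 0, "rx": 0, "ry": 0, "rz": -6.5, "grip": 1}, {"tx": -1, "ty": -3.8, "tz": 0, "rx": 0, "ry": 0, "rz": -6.5, "grip": 1}, {"tx": -1, "ty": -3.8, "tz": 0, "rx": 0, "ry": 0, "rz": -2.5, "grip": 1}, {"tx": -1, "ty": -3.8, "tz": 0, "rx": 0, "ry": 0, "rz": 0, "grip": 1}, {"tx": -1, "ty": -3.3, "tz": 0, "rx": 0, "ry": 0, "rz": 0, "grip": 1}, {"tx": -1, "ty": -2, "tz": 0, "rx": 0, "ry": 0, "rz": 0, "grip": 1}, {"tx": 0, "ty": 0, "tz": 0, "rx": 0, "ry": 0, "rz": 0, "grip": 1}, {"tx": 0, "ty": 0, "tz": 0, "rx": 0, "ry": 0, "rz": 0, "grip": 1}]}}

```text
clock: 25.75
ee_pos: [0.4152, -0.3578, 0.1448]
orientation: [-0.0, 0.942, 0.337, 0.0]
wrist_force: [-0.7, -0.7, -0.5]
finger_gap: 0.996
gripper_force: 0.0
```

>>> {"api": "move_arm", "payload": {"increments": [{"tx": 0, "ty": 0, "tz": 0, "rx": 0, "ry": 0, "rz": 0, "grip": 1}, {"tx": 0, "ty": 0, "tz": 0, "rx": 0, "ry": 0, "rz": 0, "grip": 1}]}}

```text
clock: 25.92
ee_pos: [0.4159, -0.3554, 0.1448]
orientation: [-0.001, 0.941, 0.339, 0.0]
wrist_force: [0.3, 1.1, 0.1]
finger_gap: 1.002
gripper_force: 0.0
```

```bash
python3 - <<'E'
from h import *
st(); im,c=look('wrist',['arbor'],'w11')
for d in masks_of('wrist','arbor')[:3]:
    ys,xs=np.nonzero(d['region']); print(d['conf'],len(xs),xs.mean()*1.5625,ys.mean()*1.5625, im[ys,xs].mean(0))
look('scene',['saw_large','saw_medium','saw_small']);look('side',['saw_large','saw_medium','saw_small']);st()
E
```

```text
t 25.92 tcp [ 415.9 -355.4  144.8] close-axis -50.41 j [-0.83  0.37  1.72  0.    1.06  0.05] F [0.3 1.1 0.1] gap 1.002 gf 0.0
wrist arbor [([412.4, -359.7, -2.7], 0.92), ([314.0, -265.1, 0.8], 0.74)]
0.89 1233 209.93131589618815 305.7709854014599 [125.57907543  50.21735604  40.26358475]
0.55 1398 413.1326001430615 275.80807403433477 [98.13805436 96.5472103  93.72317597]
scene saw_large [([568.2, 207.1, 9.3], 0.75)]
scene saw_medium [([545.5, 294.8, 11.1], 0.93), ([423.3, -359.4, 2.3], 0.42)]
scene saw_small [([598.6, 130.8, 14.0], 0.54)]
side saw_large [([572.9, 209.3, 9.5], 0.72)]
side saw_medium [([547.7, 289.5, 9.7], 0.68)]
side saw_small [([598.4, 132.1, 12.2], 0.66)]
t 26.47 tcp [ 415.8 -356.7  145. ] close-axis -50.46 j [-0.84  0.37  1.71  0.    1.06  0.05] F [0.5 0.5 0.8] gap 1.001 gf 0.0
```

View pics/w11.png

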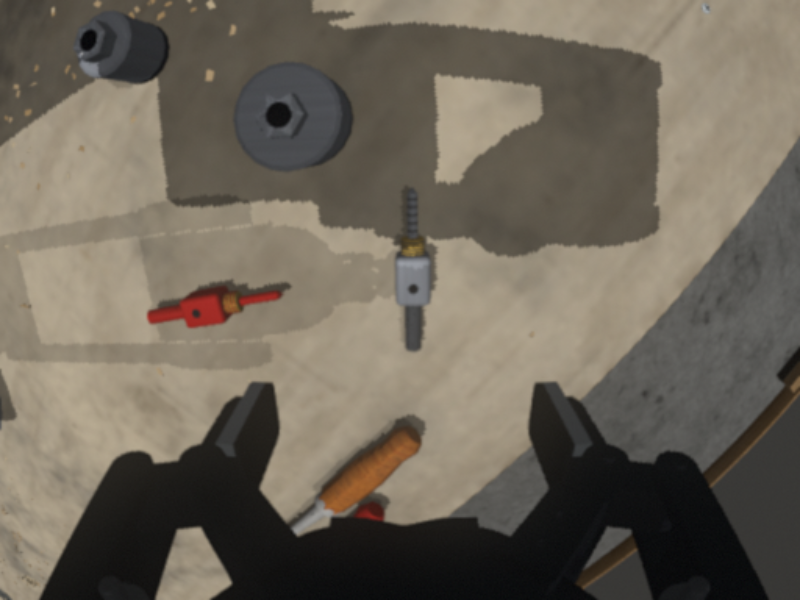

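The arbor lies vertical in the picture: tip (411,188), collar (413,280), shank end (414,350); the red decoy is at (215,307). The nets put all three saws at seat height.

```bash
python3 - <<'E'
from h import *
c=get_calibration('wrist')
for u,v,z in [(411,188,.011),(414,350,.011),(413,280,.022)]: print(ray('wrist',c,u,v,z))
st()
E
```

```text
[ 460.6 -325.4   11. ]
[ 378.9 -396.2   11. ]
[ 418.8 -361.5   22. ]
t 26.47 tcp [ 415.8 -356.7  145. ] close-axis -50.46 j [-0.84  0.37  1.71  0.    1.06  0.05] F [0.5 0.5 0.8] gap 1.001 gf 0.0
```

>>> {"api": "move_arm", "payload": {"increments": [{"tx": 0.2, "ty": -0.4, "tz": -2.5, "rx": 0, "ry": 0, "rz": 1, "grip": 0.8}, {"tx": 0, "ty": 0, "tz": -3.5, "rx": 0, "ry": 0, "rz": 0, "grip": 0.6}, {"tx": 0, "ty": 0, "tz": -3.5, "rx": 0, "ry": 0, "rz": 0, "grip": 0.4}, {"tx": 0, "ty": 0, "tz": -2.5, "rx": 0, "ry": 0, "rz": 0, "grip": 0.3}, {"tx": 0, "ty": 0, "tz": -1, "rx": 0, "ry": 0, "rz": 0, "grip": 0.2}, {"tx": 0, "ty": 0, "tz": 0, "rx": 0, "ry": 0, "rz": 0, "grip": 0.1}, {"tx": 0, "ty": 0, "tz": 0, "rx": 0, "ry": 0, "rz": 0, "grip": 0.1}, {"tx": 0, "ty": 0, "tz": 0, "rx": 0, "ry": 0, "rz": 0, "grip": 0.1}]}}

```text
clock: 27.13
ee_pos: [0.4188, -0.3619, 0.0164]
orientation: [0.001, 0.938, 0.346, 0.0]
wrist_force: [0.7, 0.6, 1.0]
finger_gap: 0.549
gripper_force: 0.0
```

```bash
python3 - <<'E'
from h import *
st(); c=get_calibration('wrist'); im=grab_frame('wrist'); cv2.imwrite('pics/w12.png',cv2.resize(im[:,:,::-1],(800,600)))
look('wrist',['arbor']); st()
E
```

```text
t 27.13 tcp [ 418.8 -361.9   16.4] close-axis -49.47 j [-0.84  0.56  1.81  0.    0.77  0.03] F [0.7 0.6 1. ] gap 0.549 gf 0.0
wrist arbor [([315.7, -266.6, 3.4], 0.98), ([413.2, -359.1, -2.9], 0.66)]
t 27.28 tcp [ 418.7 -361.8   16.6] close-axis -49.46 j [-0.84  0.56  1.81  0.    0.77  0.03] F [-0.5 -0.   1. ] gap 0.553 gf 0.0
```

View pics/w12.png

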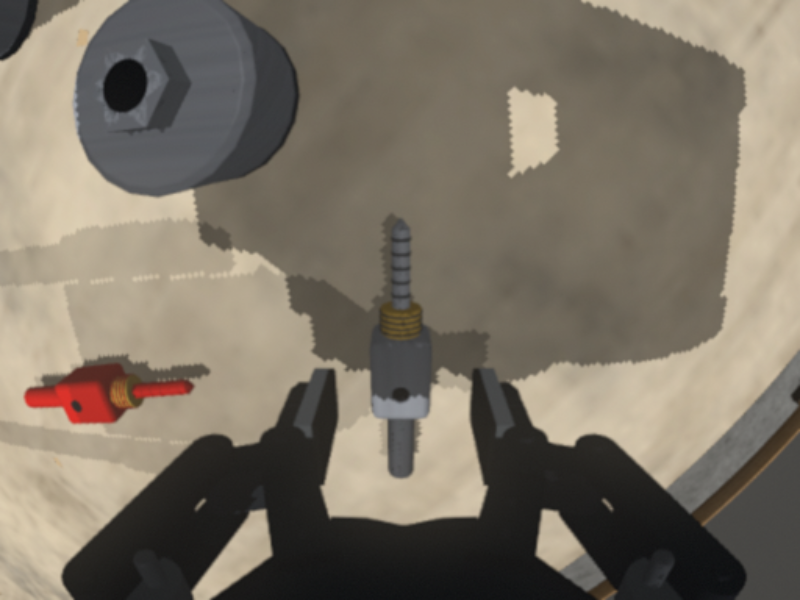

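The arbor is vertical and centred between the pads: tip (400,220), shank end (400,476), collar between; the red decoy and the wide core are clear of the fingers.

```bash
python3 - <<'E'
from h import *
c=get_calibration('wrist')
a=ray('wrist',c,400,220,.013); b=ray('wrist',c,400,474,.013); d=(a-b)/np.linalg.norm(a-b); print(a,b,np.linalg.norm(a-b),np.degrees(np.arctan2(d[1],d[0])),b+50*d,a-58*d)
E
```

```text
[ 461.3 -323.7   13. ] [ 379.7 -393.1   13. ] 107.12105301946956 40.38083809609817 [ 417.78775105 -360.70674114   13.        ] [ 417.11820878 -361.27618028   13.        ]
```

>>> {"api": "move_arm", "payload": {"increments": [{"tx": -0.1, "ty": 0.1, "tz": -0.5, "rx": 0, "ry": 0, "rz": 0, "grip": 0.1}, {"tx": 0, "ty": 0, "tz": -0.5, "rx": 0, "ry": 0, "rz": 0, "grip": 0}, {"tx": 0, "ty": 0, "tz": -0.4, "rx": 0, "ry": 0, "rz": 0, "grip": -0.1}, {"tx": 0, "ty": 0, "tz": 0, "rx": 0, "ry": 0, "rz": 0, "grip": -0.2}, {"tx": 0, "ty": 0, "tz": 0, "rx": 0, "ry": 0, "rz": 0, "grip": -0.3}]}}

```text
clock: 27.7
ee_pos: [0.4164, -0.3594, 0.0005]
orientation: [-0.001, 0.938, 0.346, -0.0]
wrist_force: [-0.6, 0.7, 0.4]
finger_gap: 0.352
gripper_force: 0.0
```

>>> {"api": "move_arm", "payload": {"increments": [{"tx": 0, "ty": 0, "tz": 0, "rx": 0, "ry": 0, "rz": 0, "grip": -0.4}, {"tx": 0, "ty": 0, "tz": 0, "rx": 0, "ry": 0, "rz": 0, "grip": -0.45}, {"tx": 0, "ty": 0, "tz": 0, "rx": 0, "ry": 0, "rz": 0, "grip": -0.5}]}}

```text
clock: 27.95
ee_pos: [0.417, -0.3601, 0.0011]
orientation: [0.0, 0.938, 0.346, 0.0]
wrist_force: [0.2, 0.1, -1.3]
finger_gap: 0.253
gripper_force: 13.6
```

>>> {"api": "move_arm", "payload": {"increments": [{"tx": 0, "ty": 0, "tz": 0, "rx": 0, "ry": 0, "rz": 0, "grip": -0.6}, {"tx": 0, "ty": 0, "tz": 0, "rx": 0, "ry": 0, "rz": 0, "grip": -0.7}]}}

```text
clock: 28.12
ee_pos: [0.417, -0.3601, 0.0013]
orientation: [0.0, 0.938, 0.346, 0.0]
wrist_force: [-1.2, 0.4, 3.3]
finger_gap: 0.235
gripper_force: 59.2
```

Arbor is gripped (gap 0.235, about 22 mm). Lift, turn +66.5° and carry to a hover short of the cradle.

>>> {"api": "move_arm", "payload": {"increments": [{"tx": 0, "ty": 0, "tz": 2, "rx": 0, "ry": 0, "rz": 0, "grip": -1}, {"tx": 0, "ty": 0, "tz": 4, "rx": 0, "ry": 0, "rz": 0, "grip": -1}, {"tx": 0, "ty": 0, "tz": 4, "rx": 0, "ry": 0, "rz": 0, "grip": -1}, {"tx": 0.4, "ty": 2, "tz": 3, "rx": 0, "ry": 0, "rz": 4, "grip": -1}, {"tx": 0.6, "ty": 3.7, "tz": 0, "rx": 0, "ry": 0, "rz": 6, "grip": -1}, {"tx": 0.7, "ty": 3.7, "tz": 0, "rx": 0, "ry": 0, "rz": 6, "grip": -1}, {"tx": 0.7, "ty": 3.7, "tz": 0, "rx": 0, "ry": 0, "rz": 6, "grip": -1}, {"tx": 0.7, "ty": 3.7, "tz": 0, "rx": 0, "ry": 0, "rz": 6, "grip": -1}]}}

```text
clock: 28.78
ee_pos: [0.4473, -0.1901, 0.1311]
orientation: [-0.0, 0.825, 0.565, -0.0]
wrist_force: [0.8, 0.1, -1.3]
finger_gap: 0.239
gripper_force: 59.1
```

>>> {"api": "move_arm", "payload": {"increments": [{"tx": 0.7, "ty": 3.7, "tz": 0, "rx": 0, "ry": 0, "rz": 6, "grip": -1}, {"tx": 0.7, "ty": 3.7, "tz": 0, "rx": 0, "ry": 0, "rz": 6, "grip": -1}, {"tx": 0.7, "ty": 3.7, "tz": 0, "rx": 0, "ry": 0, "rz": 6, "grip": -1}, {"tx": 0.7, "ty": 3.7, "tz": 0, "rx": 0, "ry": 0, "rz": 6, "grip": -1}, {"tx": 0.7, "ty": 3.7, "tz": 0, "rx": 0, "ry": 0, "rz": 6, "grip": -1}, {"tx": 0.7, "ty": 3.7, "tz": 0, "rx": 0, "ry": 0, "rz": 6, "grip": -1}, {"tx": 0.7, "ty": 3.7, "tz": 0, "rx": 0, "ry": 0, "rz": 2.5, "grip": -1}, {"tx": 0.7, "ty": 3.7, "tz": 0, "rx": 0, "ry": 0, "rz": 0, "grip": -1}]}}

```text
clock: 29.45
ee_pos: [0.5032, 0.1062, 0.1308]
orientation: [-0.0, 0.593, 0.805, -0.0]
wrist_force: [0.7, -0.2, -1.7]
finger_gap: 0.242
gripper_force: 59.1
```

>>> {"api": "move_arm", "payload": {"increments": [{"tx": 0.3, "ty": 2, "tz": 0, "rx": 0, "ry": 0, "rz": 0, "grip": -1}, {"tx": 0, "ty": 0, "tz": 0, "rx": 0, "ry": 0, "rz": 0, "grip": -1}, {"tx": 0, "ty": 0, "tz": 0, "rx": 0, "ry": 0, "rz": 0, "grip": -1}, {"tx": 0, "ty": 0, "tz": 0, "rx": 0, "ry": 0, "rz": 0, "grip": -1}]}}

```text
clock: 29.78
ee_pos: [0.506, 0.1238, 0.1306]
orientation: [-0.0, 0.594, 0.804, -0.001]
wrist_force: [0.1, 0.1, -1.2]
finger_gap: 0.238
gripper_force: 59.1
```

```bash
python3 - <<'E'
from h import *
st(); im,c=look('wrist',['arbor','tray']); 
np.save('w13.npy',im); st()
# plug/rest reddish-brown colour
h=cv2.cvtColor(im,cv2.COLOR_RGB2HSV); m=((h[...,0]<14)&(h[...,1]>95)&(h[...,2]>35)).astype(np.uint8)
n,l,s_,ce=cv2.connectedComponentsWithStats(m)
for i in range(1,n):
    if s_[i,4]>60:
        u,v=(ce[i]+.5)*1.5625; print(s_[i]*1.56,round(u),round(v),ray('wrist',c,u,v,.02))
E
```

```text
t 29.78 tcp [506.  123.8 130.6] close-axis 17.07 j [ 0.11  0.36  1.79 -0.    1.   -0.19] F [ 0.1  0.1 -1.2] gap 0.238 gf 59.08101975917816
wrist arbor [([504.7, 129.7, 128.5], 0.58)]
wrist tray [([531.4, 202.5, 4.9], 0.77), ([597.5, 131.2, 11.3], 0.5)]
t 29.93 tcp [506.4 123.1 130.8] close-axis 16.95 j [ 0.11  0.36  1.79 -0.    1.   -0.19] F [-0.1 -0.4 -0.4] gap 0.24 gf 59.08127546310425
[361.92  99.84  59.28  20.28 441.48] 397 110 [472.7 219.   20. ]
[375.96 223.08  26.52  20.28 123.24] 390 233 [489.2 151.9  20. ]
[530.4  536.64  17.16  23.4  159.12] 540 550 [689.6 -70.9  20. ]
[ 43.68 588.12  24.96  10.92 110.76] 54 596 [ 171.8 -450.3   20. ]
```

>>> {"api": "move_arm", "payload": {"increments": [{"tx": -0.7, "ty": 2, "tz": 0, "rx": 0, "ry": 0, "rz": 0, "grip": -1}, {"tx": -0.8, "ty": 2.5, "tz": -1, "rx": 0, "ry": 0, "rz": 0, "grip": -1}, {"tx": -0.6, "ty": 1.8, "tz": -2, "rx": 0, "ry": 0, "rz": 0, "grip": -1}, {"tx": 0, "ty": 0, "tz": -2.5, "rx": 0, "ry": 0, "rz": 0, "grip": -1}, {"tx": 0, "ty": 0, "tz": -1, "rx": 0, "ry": 0, "rz": 0, "grip": -1}, {"tx": 0, "ty": 0, "tz": 0, "rx": 0, "ry": 0, "rz": 0, "grip": -1}, {"tx": 0, "ty": 0, "tz": 0, "rx": 0, "ry": 0, "rz": 0, "grip": -1}, {"tx": 0, "ty": 0, "tz": 0, "rx": 0, "ry": 0, "rz": 0, "grip": -1}]}}

```text
clock: 30.6
ee_pos: [0.4868, 0.1866, 0.0668]
orientation: [0.0, 0.595, 0.804, 0.0]
wrist_force: [0.5, 0.3, -1.4]
finger_gap: 0.239
gripper_force: 59.0
```

```bash
python3 - <<'E'
from h import *
st(); im,c=look('wrist',['arbor','tray']); st()
h=cv2.cvtColor(im,cv2.COLOR_RGB2HSV); m=((h[...,0]<15)&(h[...,1]>95)&(h[...,2]>30)).astype(np.uint8)
n,l,s_,ce=cv2.connectedComponentsWithStats(m)
for i in range(1,n):
    if s_[i,4]>60:
        u,v=(ce[i]+.5)*1.5625; x,y,w,hh=s_[i,:4]*1.5625; print(s_[i,4],[round(q) for q in (x,x+w,y,y+hh)],round(u),round(v),ray('wrist',c,u,v,.02),ray('wrist',c,x,v,.02),ray('wrist',c,x+w,v,.02))
look('scene',['arbor']);look('side',['arbor'])
E
```

```text
t 30.6 tcp [486.8 186.6  66.8] close-axis 16.96 j [ 0.23  0.45  1.84 -0.    0.85 -0.06] F [ 0.5  0.3 -1.4] gap 0.239 gf 59.04950022697449
wrist arbor [([484.7, 188.7, 59.8], 0.6)]
wrist tray [([535.1, 203.8, 2.3], 0.66)]
t 30.75 tcp [486.9 187.   67.1] close-axis 16.99 j [ 0.23  0.45  1.84 -0.    0.85 -0.06] F [ 0.7 -0.5 -0.9] gap 0.238 gf 59.04960036277771
321 [350, 394, 233, 264] 376 246 [464.  219.9  20. ] [453.3 216.7  20. ] [471.5 222.2  20. ]
103 [414, 434, 234, 262] 421 246 [482.9 225.5  20. ] [479.9 224.6  20. ] [488.4 227.2  20. ]
79 [436, 450, 234, 261] 444 246 [492.3 228.7  20. ] [488.9 227.6  20. ] [494.8 229.4  20. ]
scene arbor []
side arbor [([489.1, 188.7, 64.3], 0.77), ([311.2, -262.2, -0.0], 0.68), ([535.4, 202.9, -2.7], 0.33)]
```

Rest and pegs span columns 350–450 with the drill at about 404, so the cradle position is confirmed. Lower.

>>> {"api": "move_arm", "payload": {"increments": [{"tx": -0.15, "ty": -0.1, "tz": -1, "rx": 0, "ry": 0, "rz": 0, "grip": -1}, {"tx": 0, "ty": 0, "tz": -1, "rx": 0, "ry": 0, "rz": 0, "grip": -1}, {"tx": 0, "ty": 0, "tz": -1, "rx": 0, "ry": 0, "rz": 0, "grip": -1}, {"tx": 0, "ty": 0, "tz": -0.7, "rx": 0, "ry": 0, "rz": 0, "grip": -1}, {"tx": 0, "ty": 0, "tz": -0.6, "rx": 0, "ry": 0, "rz": 0, "grip": -1}, {"tx": 0, "ty": 0, "tz": -0.5, "rx": 0, "ry": 0, "rz": 0, "grip": -1}, {"tx": 0, "ty": 0, "tz": 0, "rx": 0, "ry": 0, "rz": 0, "grip": -1}, {"tx": 0, "ty": 0, "tz": 0, "rx": 0, "ry": 0, "rz": 0, "grip": -1}]}}

```text
clock: 31.62
ee_pos: [0.4841, 0.1862, 0.0176]
orientation: [-0.0, 0.595, 0.804, -0.0]
wrist_force: [1.1, 0.3, -0.9]
finger_gap: 0.244
gripper_force: 59.1
```

>>> {"api": "move_arm", "payload": {"increments": [{"tx": 0, "ty": 0, "tz": -0.2, "rx": 0, "ry": 0, "rz": 0, "grip": -1}, {"tx": 0, "ty": 0, "tz": -0.1, "rx": 0, "ry": 0, "rz": 0, "grip": -1}, {"tx": 0, "ty": 0, "tz": 0, "rx": 0, "ry": 0, "rz": 0, "grip": -1}]}}

```text
clock: 31.87
ee_pos: [0.4848, 0.1864, 0.0155]
orientation: [0.0, 0.595, 0.804, 0.0]
wrist_force: [-0.6, 0.3, 2.8]
finger_gap: 0.238
gripper_force: 59.7
```

>>> {"api": "move_arm", "payload": {"increments": [{"tx": 0, "ty": 0, "tz": 0, "rx": 0, "ry": 0, "rz": 0, "grip": -0.3}, {"tx": 0, "ty": 0, "tz": 0, "rx": 0, "ry": 0, "rz": 0, "grip": -0.1}, {"tx": 0, "ty": 0, "tz": 0, "rx": 0, "ry": 0, "rz": 0, "grip": 0}, {"tx": 0, "ty": 0, "tz": 1, "rx": 0, "ry": 0, "rz": 0, "grip": 0}, {"tx": 0, "ty": 0, "tz": 3, "rx": 0, "ry": 0, "rz": 0, "grip": 0}, {"tx": 0, "ty": 0, "tz": 4, "rx": 0, "ry": 0, "rz": 0, "grip": 0}, {"tx": 0, "ty": 0, "tz": 4, "rx": 0, "ry": 0, "rz": 0, "grip": 0}, {"tx": 0, "ty": 0, "tz": 4, "rx": 0, "ry": 0, "rz": 0, "grip": 0}]}}

```text
clock: 32.53
ee_pos: [0.4835, 0.1861, 0.1772]
orientation: [-0.0, 0.595, 0.804, -0.0]
wrist_force: [0.3, 0.3, -0.4]
finger_gap: 0.501
gripper_force: 0.0
```

>>> {"api": "move_arm", "payload": {"increments": [{"tx": 0.6, "ty": -2.2, "tz": 2, "rx": 0, "ry": 0, "rz": 0, "grip": 0}, {"tx": 0.6, "ty": -2.2, "tz": 2, "rx": 0, "ry": 0, "rz": 0, "grip": 0}, {"tx": 0, "ty": 0, "tz": 0, "rx": 0, "ry": 0, "rz": 0, "grip": 0}, {"tx": 0, "ty": 0, "tz": 0, "rx": 0, "ry": 0, "rz": 0, "grip": 0}, {"tx": 0, "ty": 0, "tz": 0, "rx": 0, "ry": 0, "rz": 0, "grip": 0}]}}

```text
clock: 32.95
ee_pos: [0.4955, 0.1424, 0.2148]
orientation: [-0.0, 0.595, 0.804, -0.0]
wrist_force: [0.1, 0.6, -0.3]
finger_gap: 0.501
gripper_force: 0.0
```

```bash
python3 - <<'E'
from h import *
st()
for cam in ['wrist','scene','side']:
    look(cam,['arbor','saw_small','saw_medium','saw_large']+([] if cam=='wrist' else ['tile_core_narrow','tile_core_wide']))
c=get_calibration('wrist'); im=grab_frame('wrist')
for l in ['arbor','saw_small','saw_medium','saw_large']:
    for d in masks_of('wrist',l)[:2]:
        ys,xs=np.nonzero(d['region']); (cx,cy),wh,a=cv2.minAreaRect(np.c_[xs,ys].astype(np.float32)); k=1.5625
        b=cv2.boxPoints(((cx,cy),wh,a)); P=[ray('wrist',c,*(p*k),.024)[:2] for p in b]; print(l,round(d['conf'],2),len(xs),[q.tolist() for q in P])
st()
E
```

```text
t 32.95 tcp [495.5 142.4 214.8] close-axis 17.0 j [ 0.15  0.25  1.7   0.    1.19 -0.15] F [ 0.1  0.6 -0.3] gap 0.501 gf 0.0
wrist arbor [([482.1, 187.3, 11.9], 0.85)]
wrist saw_small [([571.7, 209.7, 14.0], 0.64), ([594.6, 130.6, 12.6], 0.62), ([449.0, -245.1, -0.9], 0.17)]
wrist saw_medium [([549.2, 292.0, 12.6], 0.82)]
wrist saw_large [([568.7, 211.9, 12.5], 0.62)]
scene arbor [([490.7, 186.2, 15.0], 0.66), ([312.1, -263.4, -3.4], 0.52)]
scene saw_small [([597.3, 134.2, 12.4], 0.65)]
scene saw_medium [([543.9, 292.8, 11.3], 0.64), ([536.7, 201.6, 0.5], 0.6), ([450.4, -243.6, -3.3], 0.5)]
scene saw_large [([568.2, 209.6, 6.6], 0.84)]
scene tile_core_narrow [([424.4, -120.9, 3.5], 0.67), ([548.1, 291.4, 3.8], 0.23)]
scene tile_core_wide [([450.3, -242.9, -2.8], 0.56)]
side arbor [([485.4, 189.2, 12.2], 0.64), ([310.0, -263.7, -0.3], 0.64)]
side saw_small [([594.9, 128.8, 11.1], 0.69)]
side saw_medium [([546.7, 291.4, 11.2], 0.63)]
side saw_large [([575.6, 209.8, 12.0], 0.84)]
side tile_core_narrow [([420.7, -114.9, 0.6], 0.76)]
side tile_core_wide [([453.0, -247.9, -0.0], 0.54)]
arbor 0.81 1086 [[459.0, 235.5], [479.3, 241.7], [510.8, 141.6], [489.3, 135.0]]
saw_small 0.89 1256 [[562.5, 130.9], [589.9, 162.3], [638.2, 124.0], [609.2, 90.4]]
saw_medium 0.74 2042 [[510.2, 279.1], [537.3, 336.9], [589.4, 313.4], [560.6, 254.7]]
saw_large 0.6 2941 [[535.2, 178.7], [538.9, 245.5], [616.8, 244.8], [614.7, 174.4]]
t 34.15 tcp [496.3 142.2 215. ] close-axis 17.03 j [ 0.15  0.25  1.7  -0.    1.19 -0.15] F [ 1.4 -0.5  0.6] gap 0.505 gf 0.0
```

All four parts measure at their seated heights and centres, and both tile cores are unmoved. Handing in.

```bash
python3 -c "
from rig import *
print(workorder.hand_in())"
```

```text
the job is handed in; nothing more can be done
None
```

The job is handed in at about 34 s: by the cameras' last look the three saws sit fully down on their plugs, the arbor lies across its two rests, and both tile cores are where they stood; one failed first grip on the medium saw peaked at about 94 N at the wrist (limit 120 N) and left the saw upright in place.

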